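Fit the knife to a sliding microtome

TASK

Fit the knife to the sliding microtome: lift it off its rest and lay it flat on the knife block, edge overhanging the front, then gently feel for the locating pin with the notch and slide the knife until its back edge is fully home along the fence. Only then press the clamp lever right down so that its foot holds the knife. Do not force the knife against the block or pin, let its cutting edge touch nothing, and leave the other things on the bench where they are.

Things in the scene. Friction and masses are not known exactly. Their poses are not given: they have to be found in the camera images.
- knife: Flat steel microtome knife, 40 (x) x 130 (y) x 5 mm (z), about 0.2 kg. Origin: centre of its underside; x points from the cutting edge to the back edge, y along its length, z up. A U notch in the middle of the back edge, 8 mm wide (y), 11 mm deep (x), its mouth corners rounded 1.5 mm, opens to +x. Held by the rib on its top.
- knife_rib (a point): Middle of the top of the knife's dark steel carrying rib, 10 mm wide (x), 50 mm long (y), standing 16 mm above the knife's top face, 21 mm above its underside, over the knife's origin. Axes as the knife.
- knife_edge: The bevelled cutting edge of the knife: the strip x -20 to -10 mm of the knife's full length (same origin and axes as the knife). Nothing should touch it.
- knife_back (a point): Middle of the knife's back edge at its underside (where the notch opens), axes as the knife.
- knife_rest: Open grey plastic case 100 (x) x 160 (y) mm, walls 13 mm high, fixed to the bench. The knife lies in it on two 30 mm long black bars (at y +-45 mm), its underside 17 mm above the bench, its edge free. Origin: centre of the underside.
- microtome: Sliding microtome, fixed to the bench: grey base 260 (x) x 180 (y) mm, a white bed and carriage, and on top an aluminium knife block. Origin: centre of the base's underside; x points from the front (where the knife's edge faces) to the back. The specimen column in front of the block stays 10 mm below the seat.
- seat (a point): Middle of the foot of the back fence, on the flat seat of the knife block, 117 mm above the bench; axes as the microtome. The seat reaches 36 mm to -x and 66 mm to either side; the fence, 134 mm long, rises 6 mm, its face at x = 0. The knife is home with point knife_back at x = 0 and z = 0 here and parallel axes (its edge overhangs the seat).
- pin_slot (a point): Middle of the slot in the seat, 6 mm in front of the fence. The single locating pin, 6 mm across and 7.5 mm tall, stands in it, on a locked sideways slide: anywhere from y -10 to +10 mm of here; its place is not measured (a black thumbscrew behind the fence has the same y). A knife whose notch misses the pin stops 9 mm short of the fence.
- clamp (a joint): Hinge of the clamp lever, rad: 0 = right down on its stop, positive = raised; it starts thrown back past upright (1.8 to 2.1), leaning to +y clear of the knife. Its pivot runs along the seat's x, at x -22, y +90, z +18 mm from point seat; lowered, it reaches from there to -y over the knife's +y end. A stiff hinge keeps it where it is left; moving it by its tip takes 5 to 12 N.
- clamp_tip (a point): Middle of the top of the black thumb pad (18 x 16 x 9 mm) near the free end of the clamp lever, 45 mm along the lever from the pivot and 12 mm off the lever's middle line; lever down, it is 30 mm above the seat. z points out of the top of the pad (to +y when the lever stands upright), y along the lever to the pivot.
- clamp_foot: Rubber spring foot under the lever's free end, ball tip of 12 mm diameter; with the lever down it presses the knife's flat end, 46 mm to +y of the seat's middle, with about 4 N (spring travel 6 mm, 3 mm used).
- wash_bottle: White plastic bottle, 60 mm across, 140 mm tall plus cap; bystander. Origin: centre of the underside.
- beaker: Glass beaker, 68 mm across, 85 mm tall; bystander. Origin: centre of the underside.
- slide_box: Flat blue slide box 90 x 170 x 32 mm; bystander. Origin: centre of the underside.
- stain_jar: Amber glass jar, 56 mm across, 70 mm tall; bystander. Origin: centre of the underside.
Mind the look-alikes: they are no part of the job. What is meant by the knife is not blue or green, and is the larger of those in its own colour.

How it is judged:
On the way:
1. the knife lies flat on the seat, fully home against the fence with its notch over the pin, the clamp still raised (x of knife_back in the frame of seat between -0.002 and 0.002 m and y of knife_back in the frame of seat between -0.014 and 0.014 m and z of knife_back in the frame of seat between -0.002 and 0.002 m and angle between the z axis of knife_back and the z axis of seat, either way round below 0.04 rad and angle between the y axis of knife_back and the y axis of seat, either way round below 0.03 rad and value of joint clamp above 0.8 rad), for 0.2 s.
At the end, for the whole second after the job is handed in: The released knife rests flat on the seat (2 mm, 0.04 rad), back edge within 2 mm of the fence and parallel within 0.03 rad, its middle within 14 mm of the seat's; the clamp lever is down (below 0.06 rad) and its foot presses the knife with over 1.5 N (x of knife_back in the frame of seat between -0.002 and 0.002 m and y of knife_back in the frame of seat between -0.014 and 0.014 m and z of knife_back in the frame of seat between -0.002 and 0.002 m and angle between the z axis of knife_back and the z axis of seat, either way round below 0.04 rad and angle between the y axis of knife_back and the y axis of seat, either way round below 0.03 rad and value of joint clamp below 0.06 rad and contact force between clamp_foot and knife above 1.5 N and linear speed of knife below 0.01 m/s); the robot touches nothing.
It fails at once if the knife is forced: more than 35 N between it and the microtome (block, fence, pin or clamp) (contact force between knife and microtome above 35 N).
It fails at once if the cutting edge is touched: more than 1 N on it (contact force between knife_edge and anything else above 1 N).
It fails at once if a bystander is shifted by more than 20 mm (distance of any of wash_bottle, beaker, slide_box, stain_jar from where it was at the start of the episode above 0.02 m).
It also fails if it takes over 72 s, if anything falls off the work surface, if the arm or the gripper's body presses on something with over 40 N, if the wrist force passes 120 N, or if a joint passes its speed limit or range.

ROBOT

A 7-joint arm with a two-finger parallel gripper is mounted at the origin on the work surface. World frame = base frame: x ahead of the robot, y to its left, z up, the work surface at z = 0. Lengths are in m, angles in rad, forces in N, time in s.
With the tool pointing down it reaches from about 0.35 to 0.775 m from the base axis. Payload 3.1 kg.
Tool frame: the origin (TCP) lies between the finger pads; the fingertips stand 8 mm ahead of it and the grasp point (between the pads) lies 11 mm behind it; z points along the fingers, y is the direction in which the jaws open and shut (so a half turn about z gives the same grasp; the last joint's range is limited). The gripper opens to 85 mm and grips with 20 to 120 N. Pads are 22 mm wide; open, the fingers measure 114 mm over their backs; the gripper's body (76 mm by 85 mm) begins 54 mm behind the grasp point. The pads swing forward as they close: fully open they stand 13 mm farther back than shut.
Start: joints at [1.223, 0.311, 0.014, 1.512, -0.004, 1.319, -0.027], TCP at [0.166, -0.524, 0.239] pointing down, gripper open.
Joint ranges: [-2.7, 2.7], [-0.3, 1.91], [-1.27, 1.3], [0.12, 2.57], [-1.44, 4.58], [0.2, 2.03], [-3.05, 3.05]. Speed limits (rad/s): [2.79, 2.79, 3.14, 3.14, 3.14, 3.14, 3.14].

INTERFACE

Orientations are given as a unit quaternion [w, x, y, z].
In Python, from station import monitor, imaging, ticket gives the robot as it stands.
- The arm moves only by the tool jog_arm, never from a script. Its argument "increments" is a list of rows, each an object with "dp": the shift along the tool's x, y, z in m, a list of three; "rot": the turn, a rotation vector about the tool's x, y, z in rad, a list of three; "hand": the opening, from 0 (shut) to 1 (fully open). In form: [{"dp": [x, y, z], "rot": [rx, ry, rz], "hand": hand}, ...]. A call has exactly 10 rows; each row shifts and turns the commanded pose from where the row before left it, along the tool's axes as they then stand; what a row does not reach is not made up. A row lasts 1/10 s, in which the tool goes at most 50 mm and 8.59 degrees, less where a joint would pass 70% of its speed; a pose out of reach is approached as far as the arm can. A call is refused whole if a number of a shift passes 0.05 or a number of a turn 0.15, either way. A call with a gripper value outside its range is refused whole. The fingers move at their own pace and stop on an object; "grip_force" is the grip in N (left out, the last holds). Time passes only in rows, so rows that do not move let the fingers close, or fill a call up. It gives the time, the measured TCP pose, the force and the opening at its end, in the units of the state.
- monitor.sense(): the state, without advancing time (a new reading comes with each control period).
- imaging.camera(name): name is "scene" or "top"; returns a dict with "pixels" (400x640x3 uint8, red, green, blue), "intrinsics" (3x3 intrinsics, pixels), "xyz" and "orientation" of the camera in the world. Camera axes: x right, y down, z forward; pixel columns grow to the right and rows downward; lengths in m; the calibration is good to about 2 mm. A picture is of the moment at which its call begins. There is no depth.
- ticket.job_done(): hands the job in, once; it reports no verdict.
The state is a dict: "clock": time; "joint_pos": joint angles; "qd": joint speeds; "joint_efforts": joint torques, N m; "tool_pos": TCP position; "eef_rot": TCP orientation; "force": force on the tool from outside, world axes, zero at the start; "torque": the same for the moment, N m; "finger_gap": finger opening in m.
Only numpy, scipy, OpenCV 4.12 (cv2) and the standard library are available. Lean on these libraries where they do the work, as an engineer would, in place of code of your own. Each camera call takes 0.05 s, during which the arm holds its last target.

## Working session

There is one attempt and no reset: what is moved stays moved. The work goes in short steps, Python scripts to look and compute and a tool call to move; the robot and the scene stay as the last step left them, time stands still between calls to the robot, and variables do not carry over. Pictures are saved under pics/ and viewed, and the job is handed in when it is done.

Besides the shell and the picture viewer there is one more tool, called after "Call:" as a command line: name --argument value ..., lists and objects as JSON in quotes. jog_arm: Moves the arm, as the interface text tells. Its arguments: {"type":"object","properties":{"increments":{"type":"array","items":{"type":"object","properties":{"dp":{"type":"array","items":{"type":"number"}},"rot":{"type":"array","items":{"type":"number"}},"hand":{"type":"number"}}}},"grip_force":{"type":"number"}},"required":["increments"]}

```bash
ls; mkdir -p pics; python3 - <<'E'
from station import monitor, imaging
import cv2
print(monitor.sense())
for n in("scene","top"):
    c=imaging.camera(n); print(n,c["intrinsics"],c["xyz"],c["orientation"])
    cv2.imwrite(f"pics/{n}0.png",c["pixels"][:,:,::-1])
E
```

```text
pics
{'clock': 0.0, 'joint_pos': array([ 1.22329372,  0.31169629,  0.01398868,  1.51303191, -0.00438317,
        1.31918221, -0.02721852]), 'qd': array([ 0.0018415 ,  0.00044527, -0.00033802, -0.0005704 ,  0.00166355,
        0.00045556, -0.00010755]), 'joint_efforts': array([-5.53752889e-04, -3.79918492e+01,  1.45657989e-01, -2.30593139e+01,
        1.22668681e-02,  1.37141478e-02,  2.08051978e-05]), 'tool_pos': array([ 0.16538226, -0.52381966,  0.23824731]), 'eef_rot': array([-1.12067371e-03,  9.88327698e-01,  1.52338611e-01, -2.28086266e-04]), 'force': array([-0.34440276, -0.03999096,  0.05143514]), 'torque': array([-0.0134111 , -0.01883374, -0.04532058]), 'finger_gap': 0.08521241997523689}
scene [[386.0028449    0.         327.02040555]
 [  0.         386.0028449  201.00732163]
 [  0.           0.           1.        ]] [ 1.29177852 -0.36103881  0.8136636 ] [-0.36519808  0.78158334  0.45902413 -0.21226092]
top [[386.38649642   0.         321.59181566]
 [  0.         386.38649642 197.23649149]
 [  0.           0.           1.        ]] [0.50156963 0.01372565 1.15146129] [-0.02405051  0.71100225 -0.7027296   0.00827611]
```

View pics/scene0.png

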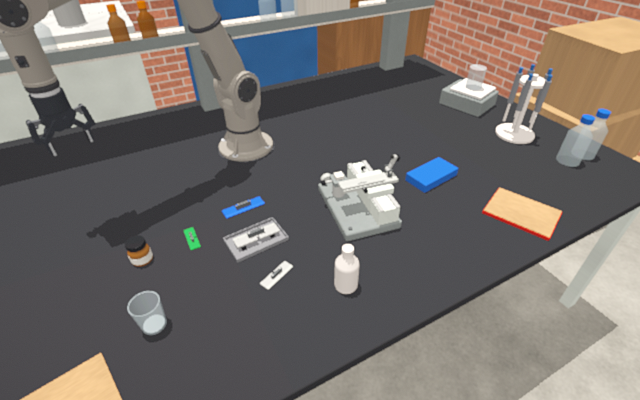

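View pics/top0.png

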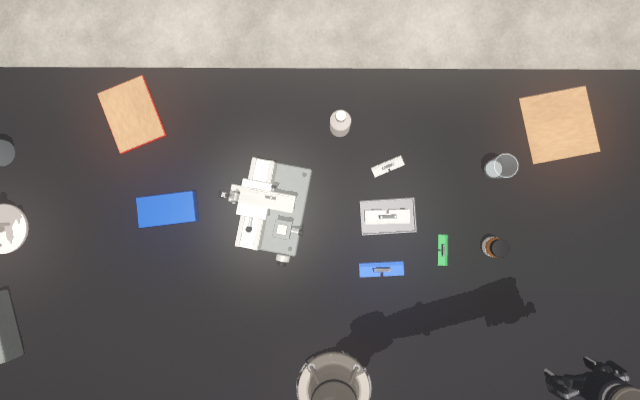

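The top view shows the large white knife in the grey case at (388,217). Look-alikes are a small white knife at (388,167), a blue one at (381,269) and a green one at (443,250). The microtome is at (270,207), with its fence and thumbscrew side at lower left (249,229). The knife that fits is the larger white one in the case, so I'll enlarge that.

```bash
python3 - <<'E'
import cv2
a=cv2.imread("pics/top0.png");
cv2.imwrite("pics/ck.png",cv2.resize(a[145:285,340:460],None,fx=5,fy=4.2,interpolation=cv2.INTER_CUBIC) if 0 else cv2.resize(a[150:250,350:430],None,fx=6,fy=6,interpolation=cv2.INTER_CUBIC))
cv2.imwrite("pics/cm.png",cv2.resize(a[150:270,215:320],None,fx=5,fy=5,interpolation=cv2.INTER_CUBIC))
b=cv2.imread("pics/scene0.png")
cv2.imwrite("pics/cs.png",cv2.resize(b[145:245,310:410],None,fx=6,fy=6,interpolation=cv2.INTER_CUBIC))
cv2.imwrite("pics/csk.png",cv2.resize(b[180:300,215:310],None,fx=5,fy=5,interpolation=cv2.INTER_CUBIC))
E
```

```text
(no output)
```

View pics/ck.png

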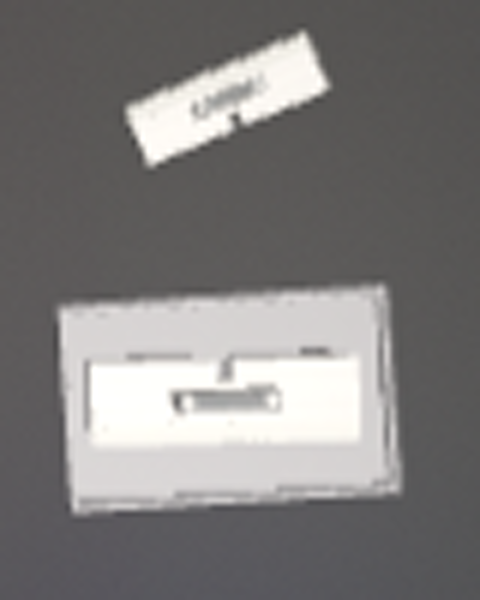

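View pics/cm.png

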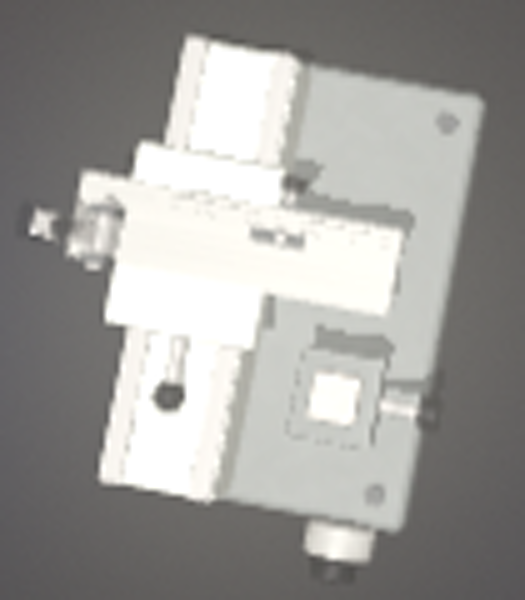

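View pics/cs.png

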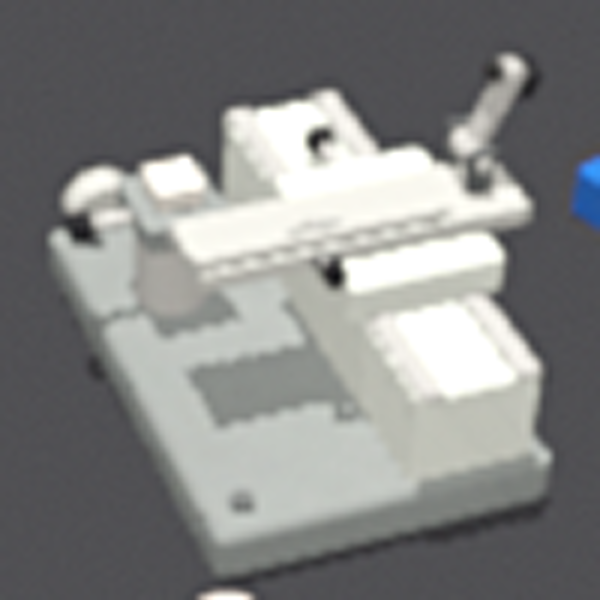

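View pics/csk.png

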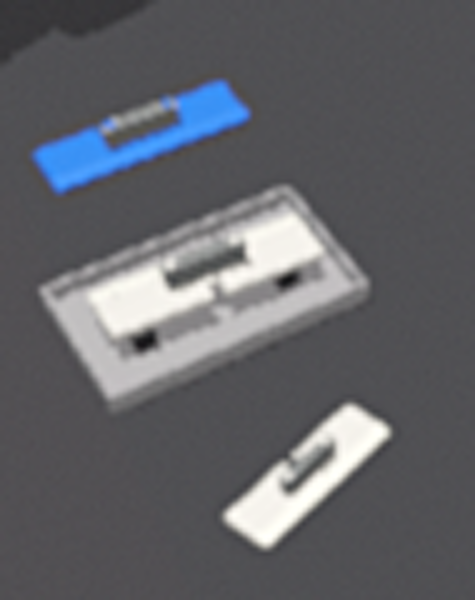

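The enlarged crops confirm it. The larger white knife lies in the grey case on its black bars, with its dark rib at top px ≈(388,216) and its notch facing up the image (+x). On the microtome, the clamp stands at left (+y) and the thumbscrew is at top ≈(274,186). So the back also faces +x, and the knife needs only a translation and a small yaw. Next I'll measure.

```bash
cat > h.py <<'E'
import numpy as np, cv2
from scipy.spatial.transform import Rotation as R
from station import monitor, imaging
def cam(n,k=1):
    cs=[imaging.camera(n) for _ in range(k)]
    c=cs[0]; c["pixels"]=np.mean([x["pixels"].astype(float) for x in cs],0).clip(0,255).astype(np.uint8); 
    q=c["orientation"]; c["R"]=R.from_quat([q[1],q[2],q[3],q[0]]).as_matrix(); c["xyz"]=np.array(c["xyz"]); return c
def proj(c,P):
    p=(np.atleast_2d(P)-c["xyz"])@c["R"]; p=p@c["intrinsics"].T; return p[:,:2]/p[:,2:]
def ray(c,uv,z):
    uv=np.atleast_2d(uv); d=np.c_[uv,np.ones(len(uv))]@np.linalg.inv(c["intrinsics"]).T@c["R"].T
    return c["xyz"]+d*((z-c["xyz"][2])/d[:,2:])
def st():
    s=monitor.sense(); q=s["eef_rot"]; r=R.from_quat([q[1],q[2],q[3],q[0]])
    print("t",s["clock"],"p",s["tool_pos"].round(4),"yaw x-axis",np.degrees(np.arctan2(*r.as_matrix()[1::-1,0])).round(2),"z",r.as_matrix()[:,2].round(3),"F",s["force"].round(2),"T",s["torque"].round(2),"gap",round(s["finger_gap"],4),"q",s["joint_pos"].round(2)); return s,r.as_matrix()
E
python3 - <<'E'
from h import *
t=cam("top"); s=cam("scene")
np.savez("t.npz",**t); np.savez("s.npz",**s)
g=cv2.cvtColor(t["pixels"],cv2.COLOR_RGB2GRAY)
# knife
sub=np.zeros_like(g); sub[200:235,355:420]=g[200:235,355:420]
print(g[196:240:2,360:418:3])
m=(sub>225).astype(np.uint8)
cs,_=cv2.findContours(m,0,2); c=max(cs,key=cv2.contourArea); r=cv2.minAreaRect(c); print(r)
print(ray(t,[r[0]],0.022), ray(t,cv2.boxPoints(r),0.022))
# block contrast
def enh(im,x0,x1,y0,y1,lo,f,n):
    a=im[y0:y1,x0:x1,::-1].astype(float); a=(a-lo)/(255-lo)*255
    cv2.imwrite(n,cv2.resize(a.clip(0,255).astype(np.uint8),None,fx=f,fy=f,interpolation=cv2.INTER_CUBIC))
enh(t["pixels"],220,305,175,225,170,9,"pics/em.png")
enh(s["pixels"],320,405,150,205,120,9,"pics/es.png")
E
```

```text
[[ 91  91  91  91  91  91  92  92  92  92  93  92  93  92  91  91  92  90
   89  88]
 [ 91  92  91  91  92  93  93  89  89  99 113 113 125 144 144 161 170 181
  135  89]
 [112 130 145 147 157 173 184 210 211 197 197 210 208 208 209 209 208 207
  157  88]
 [208 197 199 212 212 212 212 212 212 211 211 211 210 210 210 208 208 208
  155  89]
 [208 213 213 213 213 213 212 213 212 212 211 211 211 210 210 209 208 208
  163  89]
 [208 213 214 213 213 213 213 212 212 212 211 211 211 211 210 209 209 208
  187  91]
 [186 214 214 214 202 202 202 203 212 212 201 200 200 200 135 194 212 209
  203  90]
 [187 214 216 216 210 230 230 230 229 162 243 242 254 254 254 254 253 209
  199  90]
 [162 214 255 255 255 255 255 254 254 159 254 254 254 254 253 252 252 209
  184  89]
 [155 215 255 255 255 255 249 244 244 244 244 187 243 254 254 254 254 209
  159  90]
 [124 215 255 255 255 255 205 238 164 164 165 164 223 254 254 253 252 210
  164  89]
 [114 215 254 255 255 255 255 234 209 209 214 218 218 254 254 253 253 210
  145  89]
 [ 97 215 255 255 255 255 245 254 254 254 254 254 253 253 252 252 252 210
  142 
[... 364 characters left out ...]
15 215 215 215 215 214 214 213 203 201 200 203 201 203
  156  98]
 [ 91 204 204 204 203 205 208 168 175 170 167 180 172 179 197 196 172 145
  119  92]
 [ 90 178 182 200 200 175 149 122 120  92  92  92  91  92  90  90  91  89
   89  89]
 [ 89  90  90  90  91  91  92  91  92  91  91  92  92  90  91  90  89  89
   88  88]
 [ 89  90  91  89  90  91  91  91  91  91  90  91  90  91  90  89  89  88
   89  88]]
((387.01898193359375, 216.646484375), (14.052745819091797, 44.3925666809082), 88.31531524658203)
[[ 0.49871283 -0.15182646  0.022     ]] [[ 0.51646196 -0.08669316  0.022     ]
 [ 0.52179341 -0.21542598  0.022     ]
 [ 0.48103537 -0.21669675  0.022     ]
 [ 0.4756165  -0.08818351  0.022     ]]
```

View pics/em.png

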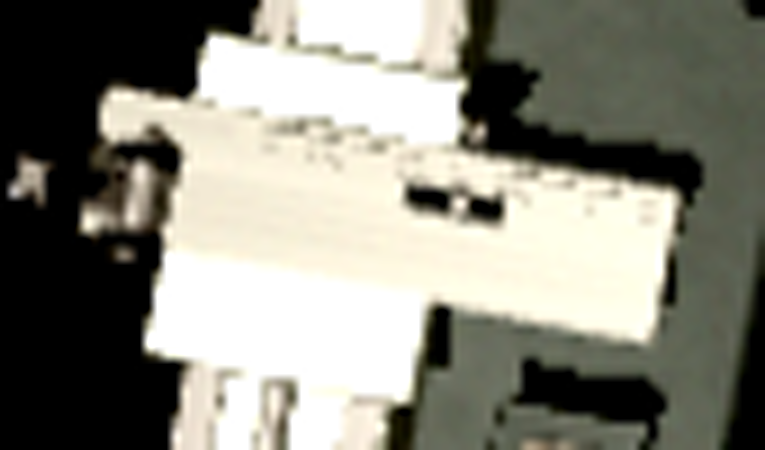

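View pics/es.png

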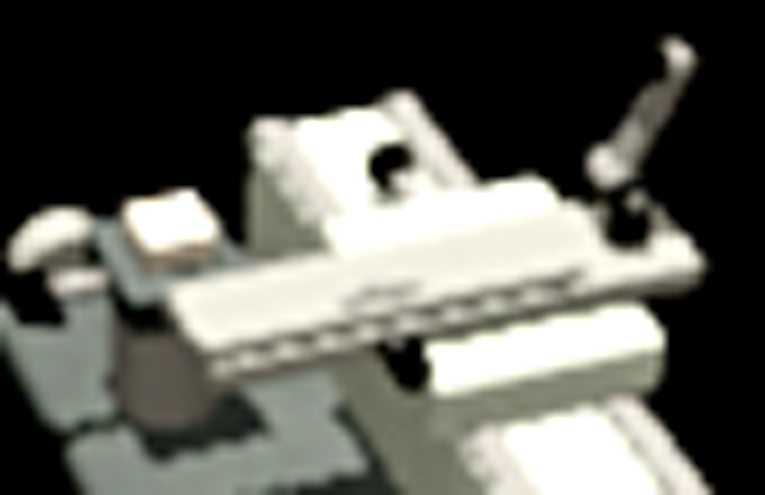

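```bash
python3 - <<'E'
from h import *
t=dict(np.load("t.npz")); s=dict(np.load("s.npz"))
e=lambda x,y:((x+.5)/9-.5+220,(y+.5)/9-.5+175)
slot=ray(t,[e(454,202)],.117)[0]; pin=ray(t,[e(461,205)],.1245)[0]
fr=ray(t,[e(652,342),e(435,305),e(165,250),e(680,190)],.117)
print("slot",slot,"pin",pin,fr)
d=fr[2]-fr[0]; print("yaw front edge",np.degrees(np.arctan2(-d[0],d[1])))
for yaw in [-10,-11,-12,-13,-14]:
    a=np.radians(yaw); ex=np.array([np.cos(a),np.sin(a),0]); ey=np.array([-np.sin(a),np.cos(a),0])
    print(yaw,[( (p-slot)@ex*1e3,(p-slot)@ey*1e3) for p in [fr[0],fr[1],fr[2]]],(pin-slot)@ey*1e3)
# base corners for yaw (top of base right edge): use gray seg edges
g=cv2.cvtColor(t["pixels"],cv2.COLOR_RGB2GRAY)
b=cv2.resize(t["pixels"][150:265,220:320,::-1],None,fx=5,fy=5,interpolation=cv2.INTER_CUBIC)
lsd=cv2.createLineSegmentDetector(); L=lsd.detect(g[150:265,220:320])[0][:,0]
for l in L:
    n=np.hypot(l[2]-l[0],l[3]-l[1])
    if n>14:
        P=ray(t,[(l[0]+220,l[1]+150),(l[2]+220,l[3]+150)],.117); d=P[1]-P[0]
        print(l.round(1)+[220,150,220,150], n.round(1), "dir deg",np.degrees(np.arctan2(d[1],d[0])).round(2))
E
```

```text
slot [0.54785467 0.17585138 0.117     ] pin [0.54665188 0.17257719 0.1245    ] [[0.50678221 0.11593199 0.117     ]
 [0.51702936 0.18097383 0.117     ]
 [0.53251418 0.26230106 0.117     ]
 [0.55219496 0.10827482 0.117     ]]
yaw front edge -9.970823719667983
-10 [(np.float64(-30.04358364094986), np.float64(-66.14124424887254)), (np.float64(-31.246503042271538), np.float64(-0.30813835518495636)), (np.float64(-30.1192610403496), np.float64(82.47246407870443))] -3.433309267528805
-11 [(np.float64(-28.88468398074302), np.float64(-66.6555034495455)), (np.float64(-31.236366292698765), np.float64(-0.8534180950584985)), (np.float64(-31.554016693993056), np.float64(81.93424953769407))] -3.443536325124434
-12 [(np.float64(-27.716985765983416), np.float64(-67.14945873816139)), (np.float64(-31.216714643359758), np.float64(-1.39843787551304)), (np.float64(-32.979160688480896), np.float64(81.37107703055963))] -3.4527144481971446
-13 [(np.float64(-26.540844688859035), np.float64(-67.62295965115419)), (np.float64(-31.187554080337275), np.float64(-1.9430316782437276)), (np.float64(-34.394258911146714)
[... 532 characters left out ...]
00076 156.80000019] 20.8 dir deg 79.52
[251.39999962 157.         247.39999962 178.        ] 21.3 dir deg 170.52
[270.09999847 190.70000076 271.90000153 169.29999924] 21.5 dir deg -3.74
[294.69999695 254.19999695 311.         170.5       ] 85.3 dir deg -10.24
[309.30000305 168.60000038 276.5        162.5       ] 33.3 dir deg 79.9
[295.5        195.40000153 271.90000153 191.59999847] 23.8 dir deg 81.42
[259.20000076 249.19999695 293.5        254.90000153] 34.7 dir deg -98.65
[256.90000153 248.09999847 262.5        220.5       ] 28.2 dir deg -10.48
[278.09999847 188.29999924 296.69999695 191.5       ] 18.9 dir deg -98.96
[266.20000076 220.5        260.70000076 246.90000153] 27.0 dir deg 169.31
```

```bash
python3 - <<'E'
from h import *
t=dict(np.load("t.npz")); s=dict(np.load("s.npz"))
for c,(x0,x1,y0,y1) in ((t,(350,430,190,242)),(s,(215,295,212,262))):
    g=cv2.cvtColor(c["pixels"],cv2.COLOR_RGB2GRAY)
    L=cv2.createLineSegmentDetector().detect(g[y0:y1,x0:x1])[0][:,0]
    for l in L:
        n=np.hypot(l[2]-l[0],l[3]-l[1])
        if n>9:
            P=ray(c,[(l[0]+x0,l[1]+y0),(l[2]+x0,l[3]+y0)],.022); d=P[1]-P[0]
            print(l.round(1)+[x0,y0,x0,y0], P[:,:2].round(4).tolist(), "deg",np.degrees(np.arctan2(d[1],d[0])).round(2))
# overlay with hypothesis
import itertools
def box(c,cen,yaw,xs,ys,z,img,x0,y0,f,col):
    a=np.radians(yaw); ex=np.array([np.cos(a),np.sin(a)]);ey=np.array([-ex[1],ex[0]])
    P=[np.r_[np.array(cen)+x*ex+y*ey,z] for x,y in [(xs[0],ys[0]),(xs[1],ys[0]),(xs[1],ys[1]),(xs[0],ys[1])]]
    uv=(proj(c,P)-[x0,y0]+.5)*f-.5
    cv2.polylines(img,[np.round(uv*16).astype(int)],True,col,1,cv2.LINE_AA,4)
kc=(.4987,-.1518);ky=2.4; sc=(.5538,.1748); sy=-10.1
def out(c,x0,x1,y0,y1,f,n,lo):
    a=((c["pixels"][y0:y1,x0:x1,::-1].astype(float)-lo)/(255-lo)*255).clip(0,255).astype(np.uint8)
    im=cv2.resize(a,None,fx=f,fy=f,interpolation=cv2.INTER_CUBIC)
    box(c,kc,ky,(-.02,.02),(-.065,.065),.022,im,x0,y0,f,(0,0,255))
    box(c,kc,ky,(-.005,.005),(-.025,.025),.038,im,x0,y0,f,(0,255,0))
    box(c,sc,sy,(-.036,0),(-.066,.066),.117,im,x0,y0,f,(0,0,255))
    box(c,sc,sy,(-.0092,-.0028),(-.013,.013),.117,im,x0,y0,f,(255,0,0))
    box(c,sc,sy,(-.023,-.021),(.06,.09),.135,im,x0,y0,f,(0,255,0))
    cv2.imwrite(n,im)
out(t,350,430,190,242,9,"pics/ok.png",60); out(s,215,295,212,262,9,"pics/oks.png",60)
out(t,220,305,175,225,9,"pics/om.png",120); out(s,320,405,150,205,9,"pics/oms.png",100)
a=[cv2.imread(f"pics/{n}.png") for n in("ok","oks","om","oms")]
a=[cv2.resize(i,(400,int(i.shape[0]*400/i.shape[1]))) for i in a]
h=max(i.shape[0] for i in a); a=[cv2.copyMakeBorder(i,0,h-i.shape[0],0,0,0) for i in a]
cv2.imwrite("pics/mos.png",np.vstack([np.hstack(a[:2]),np.hstack(a[2:])]))
E
```

```text
[359.10000038 201.80000019 359.69999981 211.89999962] [[0.541, -0.0705], [0.5115, -0.0725]] deg -176.11
[359.89999962 213.         361.10000038 233.09999847] [[0.5083, -0.0729], [0.45, -0.077]] deg -175.98
[361.69999981 234.29999924 415.5        231.20000076] [[0.4467, -0.0788], [0.4575, -0.2344]] deg -86.03
[413.20000076 197.0999999  360.60000038 200.5       ] [[0.5566, -0.2276], [0.5448, -0.0748]] deg 94.42
[408.20000076 209.29999924 390.59999847 209.79999924] [[0.5207, -0.213], [0.5187, -0.1621]] deg 92.27
[378.20000076 214.29999924 394.5        213.5       ] [[0.5052, -0.1262], [0.5082, -0.1733]] deg -86.37
[415.09999847 230.79999924 412.70000076 198.30000019] [[0.4586, -0.2332], [0.5531, -0.226]] deg 4.32
[395.70000076 218.10000038 381.89999962 217.89999962] [[0.4947, -0.1769], [0.495, -0.1369]] deg 89.52
[364.69999981 210.60000038 364.89999962 223.09999847] [[0.5155, -0.0869], [0.4791, -0.0878]] deg -178.62
[384.40000153 209.70000076 366.79999924 210.5       ] [[0.5188, -0.1441], [0.516, -0.0931]] deg 93.18
[365.60000038 223.70000076 408.09999847 222.79999924] [[0.4774, -0.0898
[... 776 characters left out ...]
962 236.20000076 259.70000076] [[0.4684, -0.2406], [0.5668, -0.2327]] deg 4.58
[287.90000153 236.39999962 271.20000076 216.80000019] [[0.5541, -0.0738], [0.4534, -0.0829]] deg -174.83
[270.79999924 221.60000038 256.90000153 223.10000038] [[0.4726, -0.0924], [0.4589, -0.1312]] deg -109.47
[237.79999924 259.40000153 287.         237.60000038] [[0.5678, -0.2286], [0.5575, -0.0781]] deg 93.94
[248.59999847 225.30000019 239.70000076 228.5       ] [[0.4559, -0.1561], [0.456, -0.1838]] deg -89.69
[269.70000076 215.         273.         223.39999962] [[0.4437, -0.0837], [0.4833, -0.0896]] deg -8.49
[226.30000019 217.4000001  240.5        212.30000001] [[0.3901, -0.2029], [0.3888, -0.1575]] deg 91.68
```

View pics/mos.png

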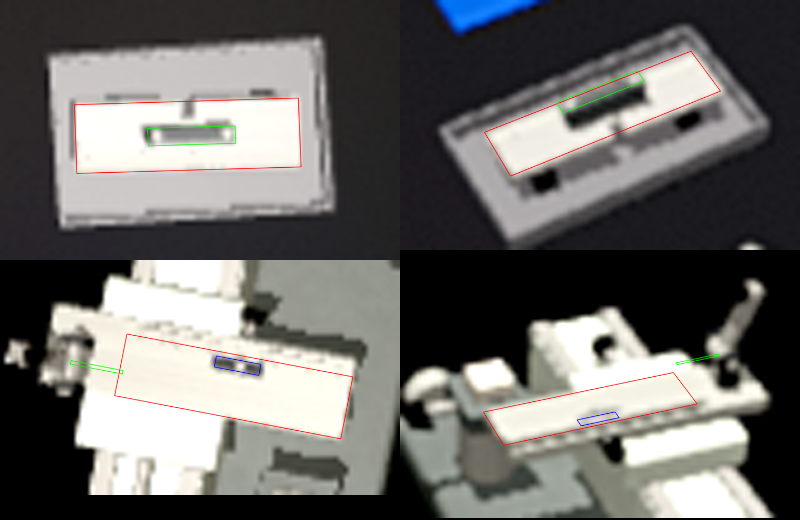

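The overlays agree in both views. The knife is at about (0.499, -0.152) with yaw 2.5°, the seat at (0.5538, 0.1748) with yaw -10.1°, and the pin at about y -3.4 mm. Now moving over the knife.

Call:
jog_arm --increments '[{"dp": [0.02,-0.012,0],"rot": [0,0,0],"hand": 1},{"dp": [0.045,-0.0266,0],"rot": [0,0,-0.1],"hand": 0.6},{"dp": [0.0422,-0.0305,0],"rot": [0,0,-0.1],"hand": 0.6},{"dp": [0.0388,-0.0345,0],"rot": [0,0,-0.1],"hand": 0.6},{"dp": [0.035,-0.038,0],"rot": [0,0,-0.1],"hand": 0.6},{"dp": [0.031,-0.0412,0],"rot": [0,0,-0.1],"hand": 0.6},{"dp": [0,0,0],"rot": [0,0,0],"hand": 0.6},{"dp": [0,0,0],"rot": [0,0,0],"hand": 0.6},{"dp": [0,0,0],"rot": [0,0,0],"hand": 0.6},{"dp": [0,0,0],"rot": [0,0,0],"hand": 0.6}]'

```text
clock: 1.2
tool_pos: [0.2604, -0.2817, 0.2394]
eef_rot: [0.0, 0.92, 0.391, 0.0]
force: [-0.5, 0.1, -0.0]
finger_gap: 0.0507
```

```bash
cat >> h.py <<'E'
def plan(p,yaw,n):
    s,M=st(); y0=np.degrees(np.arctan2(M[1,0],M[0,0])); d=np.array(p)-s["tool_pos"]
    print("d world",d.round(4),"tool total (no turn)",(M.T@d).round(4)); dy=yaw-y0
    for k in range(n):
        a=np.radians(y0+dy*k/n); B=np.array([[np.cos(a),np.sin(a),0],[np.sin(a),-np.cos(a),0],[0,0,-1]])
        print((B.T@d/n).round(4).tolist(),"rz",round(-np.radians(dy)/n,4))
E
python3 -c "
from h import *
plan([.499,-.152,.12],92.5,8)"
```

```text
t 1.2 p [ 0.2604 -0.2817  0.2394] yaw x-axis 46.02 z [ 0. -0. -1.] F [-0.52  0.08 -0.04] T [-0.04 -0.01 -0.08] gap 0.0507 q [ 0.99 -0.03 -0.2   1.9  -0.01  1.26  0.02]
d world [ 0.2386  0.1297 -0.1194] tool total (no turn) [0.259  0.0816 0.1194]
[0.0324, 0.0102, 0.0149] rz -0.1014
[0.0312, 0.0134, 0.0149] rz -0.1014
[0.0297, 0.0165, 0.0149] rz -0.1014
[0.0278, 0.0194, 0.0149] rz -0.1014
[0.0257, 0.0221, 0.0149] rz -0.1014
[0.0233, 0.0246, 0.0149] rz -0.1014
[0.0207, 0.0269, 0.0149] rz -0.1014
[0.0179, 0.0288, 0.0149] rz -0.1014
```

Call:
jog_arm --increments '[{"dp": [0.0324,0.0102,0.015],"rot": [0,0,-0.1014],"hand": 0.5},{"dp": [0.0312,0.0134,0.015],"rot": [0,0,-0.1014],"hand": 0.5},{"dp": [0.0297,0.0165,0.015],"rot": [0,0,-0.1014],"hand": 0.5},{"dp": [0.0278,0.0194,0.015],"rot": [0,0,-0.1014],"hand": 0.5},{"dp": [0.0257,0.0221,0.015],"rot": [0,0,-0.1014],"hand": 0.5},{"dp": [0.0233,0.0246,0.015],"rot": [0,0,-0.1014],"hand": 0.5},{"dp": [0.0207,0.0269,0.015],"rot": [0,0,-0.1014],"hand": 0.5},{"dp": [0.0179,0.0288,0.015],"rot": [0,0,-0.1014],"hand": 0.5},{"dp": [0,0,0],"rot": [0,0,0],"hand": 0.5},{"dp": [0,0,0],"rot": [0,0,0],"hand": 0.5}]'

```text
clock: 2.2
tool_pos: [0.4988, -0.1504, 0.1181]
eef_rot: [-0.001, 0.691, 0.723, -0.0]
force: [0.7, 0.1, 0.6]
finger_gap: 0.0425
```

```bash
python3 -c "
from h import *
plan([.499,-.152,.036],92.5,1)
c=cam('scene');cv2.imwrite('pics/s1.png',cv2.resize(c['pixels'][170:290,200:320,::-1],None,fx=5,fy=5,interpolation=cv2.INTER_CUBIC))"
```

```text
t 2.2 p [ 0.4988 -0.1504  0.1181] yaw x-axis 92.59 z [-0.002  0.001 -1.   ] F [0.67 0.06 0.56] T [-0.02 -0.   -0.07] gap 0.0425 q [ 0.62  0.4  -0.47  1.75  0.2   1.04  0.13]
d world [ 0.0002 -0.0016 -0.0821] tool total (no turn) [-0.0018  0.0003  0.0821]
[-0.0016, 0.0001, 0.0821] rz 0.0016
```

View pics/s1.png

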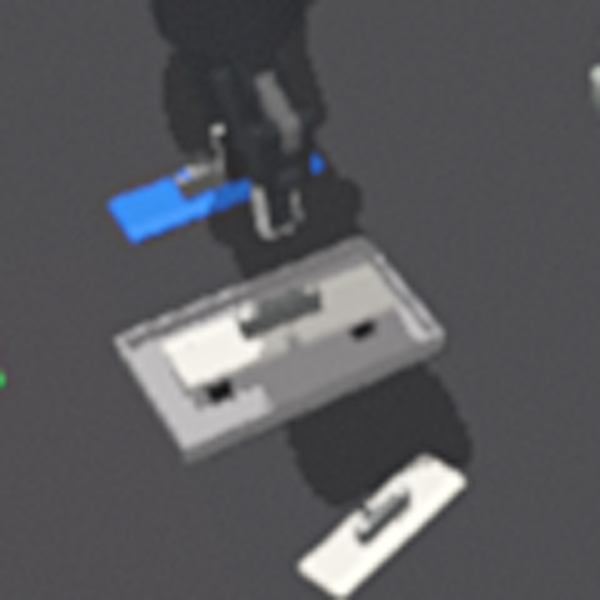

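The scene crop shows the half-open fingers directly above the rib at (280,305). I'll descend, then close gently.

Call:
jog_arm --increments '[{"dp": [-0.0016,0,0.012],"rot": [0,0,0],"hand": 0.5},{"dp": [0,0,0.015],"rot": [0,0,0],"hand": 0.5},{"dp": [0,0,0.015],"rot": [0,0,0],"hand": 0.5},{"dp": [0,0,0.015],"rot": [0,0,0],"hand": 0.45},{"dp": [0,0,0.01],"rot": [0,0,0],"hand": 0.4},{"dp": [0,0,0.008],"rot": [0,0,0],"hand": 0.35},{"dp": [0,0,0.0065],"rot": [0,0,0],"hand": 0.3},{"dp": [0,0,0],"rot": [0,0,0],"hand": 0.25},{"dp": [0,0,0],"rot": [0,0,0],"hand": 0.25},{"dp": [0,0,0],"rot": [0,0,0],"hand": 0.25}]' --grip_force 20

```text
clock: 3.25
tool_pos: [0.4993, -0.1516, 0.0384]
eef_rot: [0.001, 0.691, 0.723, 0.0]
force: [0.3, -0.2, 0.5]
finger_gap: 0.0214
```

```bash
python3 -c "
from h import *
plan([.499,-.152,.036],92.5,1)
c=cam('scene');cv2.imwrite('pics/s2.png',cv2.resize(c['pixels'][190:280,200:320,::-1],None,fx=6,fy=6,interpolation=cv2.INTER_CUBIC))"
```

```text
t 3.25 p [ 0.4993 -0.1516  0.0384] yaw x-axis 92.65 z [ 0.001 -0.    -1.   ] F [ 0.35 -0.21  0.5 ] T [-0.04  0.01 -0.02] gap 0.0214 q [ 0.59  0.5  -0.43  1.83  0.27  0.87  0.08]
d world [-0.0003 -0.0004 -0.0024] tool total (no turn) [-0.0003 -0.0004  0.0024]
[-0.0003, -0.0004, 0.0024] rz 0.0026
```

View pics/s2.png

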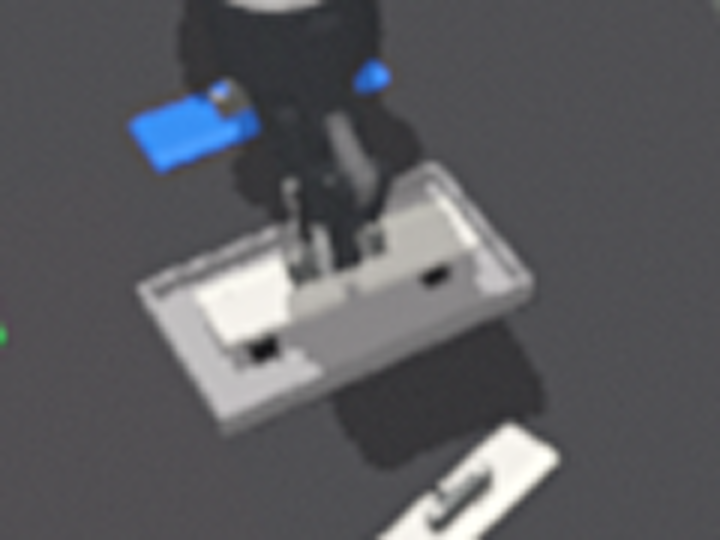

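Fingers straddle the rib, roughly centred over the knife. I'll lower 2 mm and close.

Call:
jog_arm --increments '[{"dp": [0,0,0.002],"rot": [0,0,0],"hand": 0.25},{"dp": [0,0,0],"rot": [0,0,0],"hand": 0.2},{"dp": [0,0,0],"rot": [0,0,0],"hand": 0.17},{"dp": [0,0,0],"rot": [0,0,0],"hand": 0.14},{"dp": [0,0,0],"rot": [0,0,0],"hand": 0.12},{"dp": [0,0,0],"rot": [0,0,0],"hand": 0.1},{"dp": [0,0,0],"rot": [0,0,0],"hand": 0.05},{"dp": [0,0,0],"rot": [0,0,0],"hand": 0},{"dp": [0,0,0],"rot": [0,0,0],"hand": 0},{"dp": [0,0,0],"rot": [0,0,0],"hand": 0}]' --grip_force 30

```text
clock: 4.3
tool_pos: [0.4993, -0.1515, 0.0361]
eef_rot: [0.001, 0.691, 0.723, 0.0]
force: [1.1, 0.2, 1.7]
finger_gap: 0.009
```

```bash
python3 -c "
from h import *
st()"
```

```text
t 4.3 p [ 0.4993 -0.1515  0.0361] yaw x-axis 92.65 z [ 0.001 -0.    -1.   ] F [1.12 0.17 1.65] T [ 0.08 -0.35 -0.08] gap 0.009 q [ 0.59  0.5  -0.43  1.83  0.27  0.86  0.08]
```

Call:
jog_arm --increments '[{"dp": [0,0,0],"rot": [0,0,0],"hand": 0},{"dp": [0,0,0],"rot": [0,0,0],"hand": 0},{"dp": [0,0,-0.003],"rot": [0,0,0],"hand": 0},{"dp": [0,0,-0.008],"rot": [0,0,0],"hand": 0},{"dp": [0,0,-0.02],"rot": [0,0,0],"hand": 0},{"dp": [0,0,-0.035],"rot": [0,0,0],"hand": 0},{"dp": [0,0,-0.035],"rot": [0,0,0],"hand": 0},{"dp": [0,0,-0.035],"rot": [0,0,0],"hand": 0},{"dp": [0,0,-0.02],"rot": [0,0,0],"hand": 0},{"dp": [0,0,-0.008],"rot": [0,0,0],"hand": 0}]' --grip_force 70

```text
clock: 5.3
tool_pos: [0.499, -0.1518, 0.2019]
eef_rot: [0.001, 0.691, 0.723, 0.0]
force: [0.1, 0.4, -2.6]
finger_gap: 0.0075
```

```bash
python3 -c "
from h import *
plan([.518,.178,.20],79.9,12)
c=cam('scene');cv2.imwrite('pics/s3.png',cv2.resize(c['pixels'][130:270,200:360,::-1],None,fx=5,fy=5,interpolation=cv2.INTER_CUBIC)[:600])"
```

```text
t 5.3 p [ 0.499  -0.1518  0.2019] yaw x-axis 92.64 z [ 0.002 -0.001 -1.   ] F [ 0.13  0.39 -2.65] T [0.01 0.04 0.04] gap 0.0075 q [ 0.65  0.32 -0.49  1.64  0.16  1.23  0.17]
d world [ 0.019   0.3298 -0.0019] tool total (no turn) [0.3286 0.0342 0.0015]
[0.0274, 0.0028, 0.0002] rz 0.0185
[0.0274, 0.0023, 0.0002] rz 0.0185
[0.0275, 0.0018, 0.0002] rz 0.0185
[0.0275, 0.0013, 0.0002] rz 0.0185
[0.0275, 0.0008, 0.0002] rz 0.0185
[0.0275, 0.0003, 0.0002] rz 0.0185
[0.0275, -0.0002, 0.0002] rz 0.0185
[0.0275, -0.0007, 0.0002] rz 0.0185
[0.0275, -0.0012, 0.0002] rz 0.0185
[0.0275, -0.0017, 0.0002] rz 0.0185
[0.0274, -0.0022, 0.0002] rz 0.0185
[0.0274, -0.0028, 0.0002] rz 0.0185
```

View pics/s3.png

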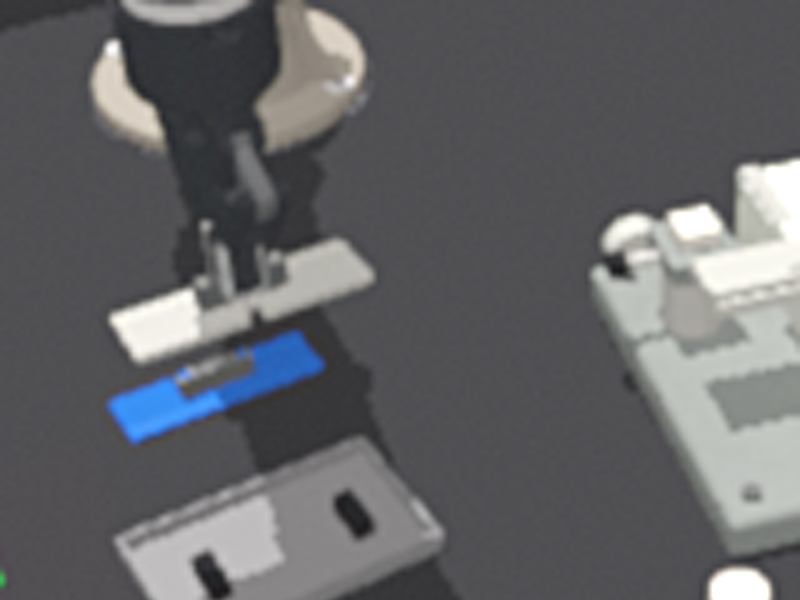

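The knife is lifted level, with its rib in the fingers and its notch at (258,315). Now transferring to the microtome.

Call:
jog_arm --increments '[{"dp": [0.02,0.002,0],"rot": [0,0,0.015],"hand": 0},{"dp": [0.036,0.003,0],"rot": [0,0,0.025],"hand": 0},{"dp": [0.038,0.0025,0],"rot": [0,0,0.025],"hand": 0},{"dp": [0.04,0.0018,0],"rot": [0,0,0.025],"hand": 0},{"dp": [0.04,0.001,0],"rot": [0,0,0.025],"hand": 0},{"dp": [0.04,0,0],"rot": [0,0,0.025],"hand": 0},{"dp": [0.038,-0.001,0],"rot": [0,0,0.025],"hand": 0},{"dp": [0.036,-0.002,0],"rot": [0,0,0.025],"hand": 0},{"dp": [0.028,-0.002,0],"rot": [0,0,0.025],"hand": 0},{"dp": [0.014,-0.0015,0],"rot": [0,0,0.0072],"hand": 0}]'

```text
clock: 6.35
tool_pos: [0.5173, 0.1818, 0.1976]
eef_rot: [-0.002, 0.765, 0.644, -0.002]
force: [-0.2, 0.1, -2.2]
finger_gap: 0.0072
```

Call:
jog_arm --increments '[{"dp": [0,0,0],"rot": [0,0,0],"hand": 0},{"dp": [0,0,0.01],"rot": [0,0,0],"hand": 0},{"dp": [0,0,0.01],"rot": [0,0,0],"hand": 0},{"dp": [0,0,0.01],"rot": [0,0,0],"hand": 0},{"dp": [0,0,0.01],"rot": [0,0,0],"hand": 0},{"dp": [0,0,0],"rot": [0,0,0],"hand": 0},{"dp": [0,0,0],"rot": [0,0,0],"hand": 0},{"dp": [0,0,0],"rot": [0,0,0],"hand": 0},{"dp": [0,0,0],"rot": [0,0,0],"hand": 0},{"dp": [0,0,0],"rot": [0,0,0],"hand": 0}]'

```text
clock: 7.35
tool_pos: [0.52, 0.1785, 0.1603]
eef_rot: [0.0, 0.766, 0.642, 0.0]
force: [-0.2, 0.1, -2.2]
finger_gap: 0.0079
```

```bash
python3 - <<'E'
from h import *
plan([.518,.178,.15],79.9,1)
t=cam("top"); s=cam("scene"); np.savez("t2.npz",**t); np.savez("s2.npz",**s)
def enh(im,x0,x1,y0,y1,lo,f):
    a=im[y0:y1,x0:x1,::-1].astype(float); a=(a-lo)/(255-lo)*255
    return cv2.resize(a.clip(0,255).astype(np.uint8),None,fx=f,fy=f,interpolation=cv2.INTER_CUBIC)
cv2.imwrite("pics/t4.png",enh(t["pixels"],220,305,170,240,30,9)[:600]); cv2.imwrite("pics/s4.png",enh(s["pixels"],320,405,140,205,30,9))
E
```

```text
t 7.35 p [0.52   0.1785 0.1603] yaw x-axis 79.92 z [ 0.001  0.    -1.   ] F [-0.16  0.08 -2.24] T [-0.04 -0.02 -0.  ] gap 0.0079 q [ 0.06  0.43 -0.58  1.62  0.25  1.17 -0.75]
d world [-0.002  -0.0005 -0.0103] tool total (no turn) [-0.0009 -0.0019  0.0103]
[-0.0009, -0.0019, 0.0103] rz 0.0004
```

View pics/t4.png

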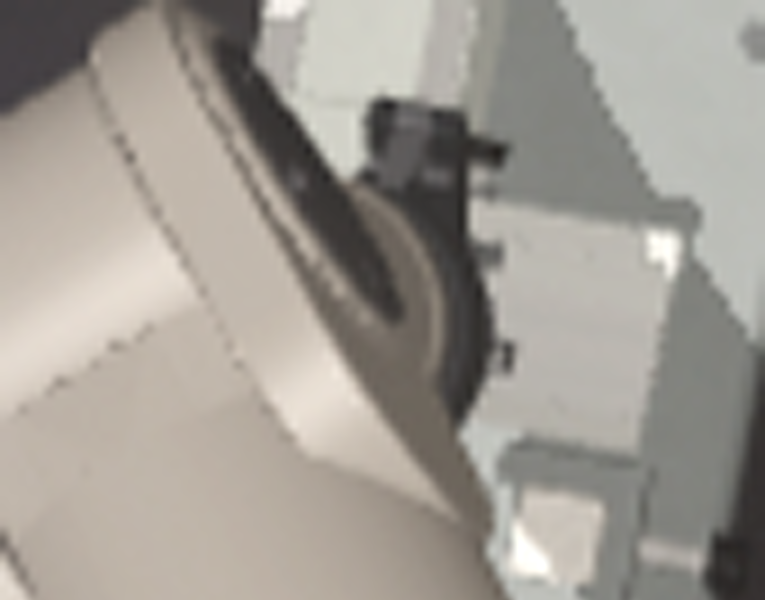

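View pics/s4.png

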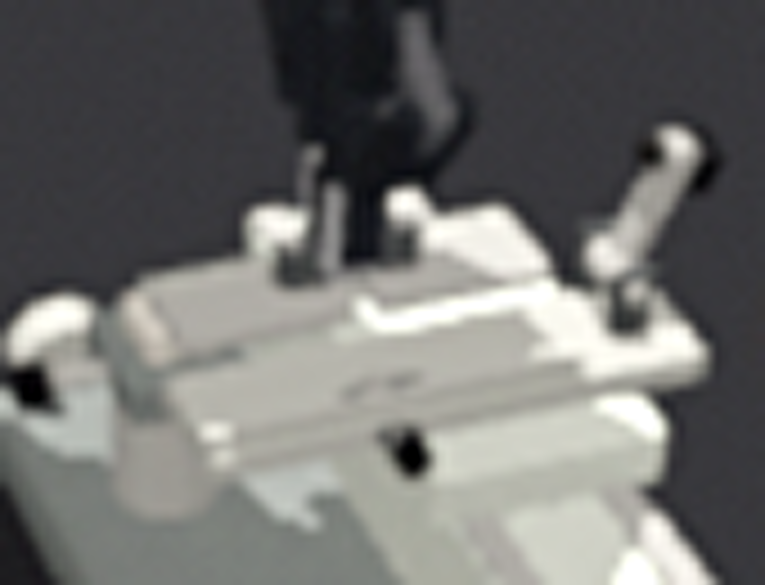

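```bash
cat > ov.py <<'E'
from h import *
def poly(c,img,x0,y0,f,cen,yaw,pts,z,col):
    a=np.radians(yaw); ex=np.array([np.cos(a),np.sin(a)]);ey=np.array([-ex[1],ex[0]])
    P=[np.r_[np.array(cen)+x*ex+y*ey,z] for x,y in pts]
    uv=(proj(c,P)-[x0,y0]+.5)*f-.5
    cv2.polylines(img,[np.round(uv*16).astype(int)],True,col,1,cv2.LINE_AA,4)
KN=[(-.02,-.065),(.02,-.065),(.02,-.004),(.009,-.004),(.009,.004),(.02,.004),(.02,.065),(-.02,.065)]
SC=(.5538,.1748);SY=-10.1
def show(c,fn,tcp=None,yaw=None,win=(320,405,140,205),f=9,lo=30,py=-.0034,hi=255):
    x0,x1,y0,y1=win
    a=((c["pixels"][y0:y1,x0:x1,::-1].astype(float)-lo)/(hi-lo)*255).clip(0,255).astype(np.uint8)
    im=cv2.resize(a,None,fx=f,fy=f,interpolation=cv2.INTER_CUBIC)
    if tcp is not None:
        poly(c,im,x0,y0,f,tcp[:2],yaw,KN,tcp[2]-.0191+.005,(0,0,255))
    poly(c,im,x0,y0,f,SC,SY,[(-.036,-.066),(0,-.066),(0,.066),(-.036,.066)],.117,(0,255,0))
    poly(c,im,x0,y0,f,SC,SY,[(0,-.067),(0,.067)],.123,(0,255,0))
    poly(c,im,x0,y0,f,SC,SY,[(-.009,-.013),(-.003,-.013),(-.003,.013),(-.009,.013)],.117,(255,0,0))
    poly(c,im,x0,y0,f,SC,SY,[(-.009,py-.003),(-.003,py-.003),(-.003,py+.003),(-.009,py+.003)],.1245,(255,0,255))
    cv2.imwrite(fn,im)
E
python3 - <<'E'
from ov import *
s=dict(np.load("s2.npz"))
show(s,"pics/s5.png",(.52,.1785,.1603),-10.1)
show(s,"pics/s5b.png",None,None,win=(340,395,165,200),f=14,lo=90,hi=220)
E
```

```text
(no output)
```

View pics/s5.png

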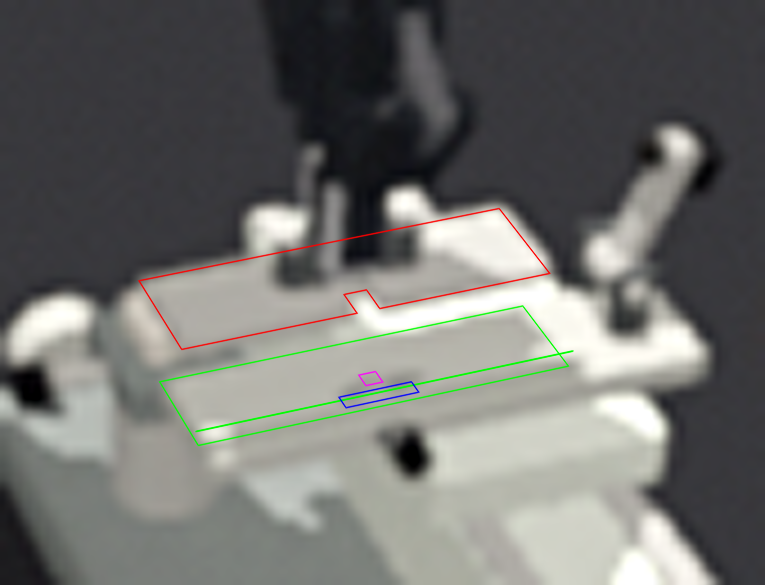

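View pics/s5b.png

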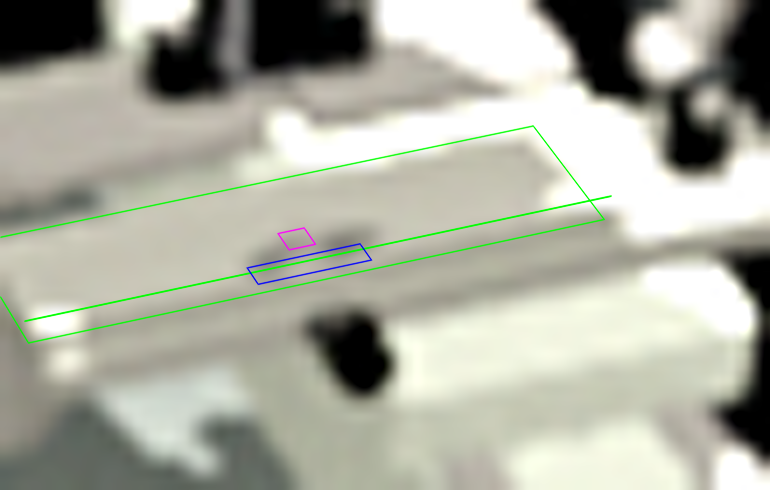

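```bash
python3 - <<'E'
from ov import *
t=dict(np.load("t.npz")); s=dict(np.load("s.npz"))
def nn(c,win,f,lo,hi):
    x0,x1,y0,y1=win
    a=((c["pixels"][y0:y1,x0:x1,::-1].astype(float)-lo)/(hi-lo)*255).clip(0,255).astype(np.uint8)
    return cv2.resize(a,None,fx=f,fy=f,interpolation=cv2.INTER_NEAREST)
A=nn(t,(258,290,180,205),24,30,255); 
B=nn(dict(np.load("s2.npz")),(355,375,175,200),24,90,220)
C=nn(s,(355,375,175,200),24,90,255)
cv2.imwrite("pics/nt.png",A); cv2.imwrite("pics/ns.png",np.hstack([B[:600],np.zeros((600,6,3),np.uint8),C[:600]])[:,:800] if 0 else cv2.resize(np.hstack([B,C]),(800,500)))
g=cv2.cvtColor(t["pixels"],cv2.COLOR_RGB2GRAY); print(g[193:202,260:282])
g=cv2.cvtColor(np.load("s2.npz")["pixels"],cv2.COLOR_RGB2GRAY); print(g[178:192,355:372])
E
```

```text
[[252 251 251 251 247 251 250 252 252 252 245 252 252 253 253 250 251 233
  230 212 213 203]
 [252 252 252 252 240 244 240 247 252 253 249 250 252 252 253 246 245 229
  227 220 249 252]
 [253 253 253 253 252 213 222 223 239 243 229 228 247 253 253 247 250 249
  253 253 246 245]
 [253 253 253 253 250 182 168 168 168 186 208 204 222 240 244 219 243 241
  248 254 254 254]
 [252 253 253 253 243 201 178 176 168 168 234 247 177 169 187 189 250 253
  243 254 254 254]
 [252 251 252 252 252 242 219 216 205 196 227 223 180 169 169 175 250 254
  254 254 254 254]
 [252 252 253 253 253 253 253 253 253 242 242 220 217 206 196 208 253 254
  254 254 254 254]
 [250 250 251 251 252 252 253 253 253 253 253 254 254 253 243 242 254 254
  254 254 254 254]
 [251 252 253 252 252 251 251 252 252 252 253 253 254 254 254 254 254 254
  254 254 254 254]]
[[188 188 192 195 192 189 188 188 187 186 187 187 188 188 189 188 188]
 [191 191 191 191 189 189 189 189 189 189 189 189 189 189 190 189 190]
 [189 189 189 189 190 189 189 190 190 190 189 189 190 191 191 190 190]
 [189 189 189 190 190 185 183 184 178 173 171 175 186 190 191 191 191]
 [189 190 190 185 177 170 172 173 161 154 163 174 186 189 186 184 182]
 [191 190 183 168 161 170 179 180 173 172 180 183 181 177 175 175 174]
 [191 192 183 171 171 180 185 182 180 177 177 176 175 176 178 180 180]
 [187 184 182 179 176 175 177 177 177 179 181 180 181 181 181 179 176]
 [176 174 174 176 178 179 180 178 174 170 171 173 178 175 171 170 170]
 [177 180 179 182 181 182 175 154 146 138 121 140 166 177 181 183 190]
 [182 181 179 178 175 173 156 119 113 109  66  94 172 203 206 206 210]
 [173 172 172 171 173 173 167 138 103  69  32  56 157 209 218 215 214]
 [175 176 173 174 175 178 179 165 114  45  23  32 107 190 217 215 212]
 [190 187 179 177 178 178 180 175 145  77  29  34 103 189 217 215 213]]
```

View pics/nt.png

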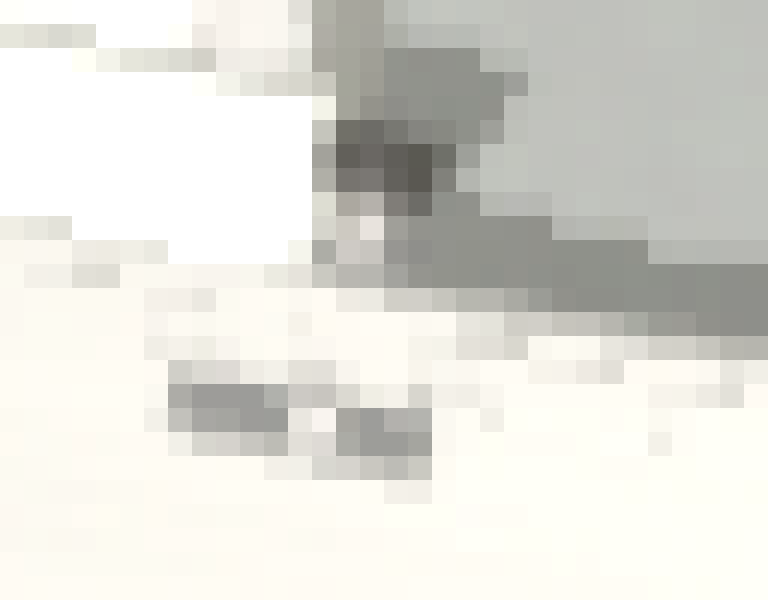

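View pics/ns.png

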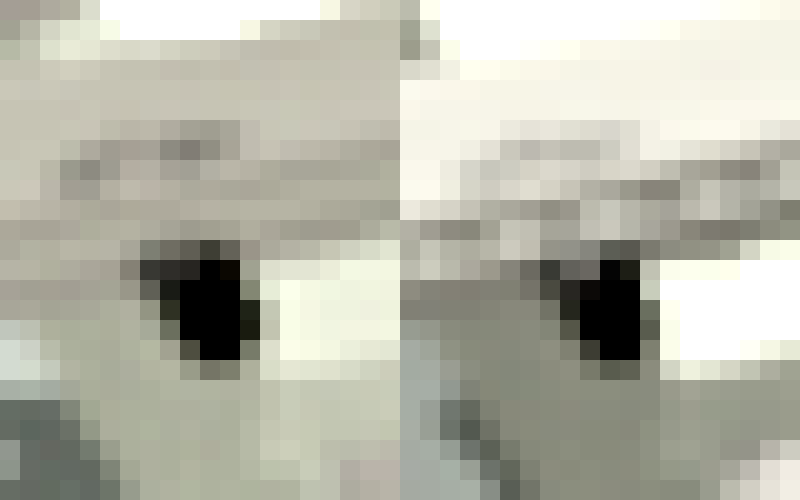

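Call:
jog_arm --increments '[{"dp": [0.0011,-0.002,0.004],"rot": [0,0,0],"hand": 0},{"dp": [0,0,0.006],"rot": [0,0,0],"hand": 0},{"dp": [0,0,0.005],"rot": [0,0,0],"hand": 0},{"dp": [0,0,0.003],"rot": [0,0,0],"hand": 0},{"dp": [0,0,0.002],"rot": [0,0,0],"hand": 0},{"dp": [0,0,0.001],"rot": [0,0,0],"hand": 0},{"dp": [0,0,0],"rot": [0,0,0],"hand": 0},{"dp": [0,0,0],"rot": [0,0,0],"hand": 0},{"dp": [0,0,0],"rot": [0,0,0],"hand": 0},{"dp": [0,0,0],"rot": [0,0,0],"hand": 0}]'

```text
clock: 8.45
tool_pos: [0.5181, 0.1798, 0.139]
eef_rot: [0.0, 0.767, 0.642, 0.0]
force: [0.6, -0.4, -1.3]
finger_gap: 0.0074
```

```bash
python3 - <<'E'
from ov import *
s_,M=st()
s=cam("scene"); np.savez("s3.npz",**s)
show(s,"pics/s6.png",s_["tool_pos"],-10.1,py=-.0022,win=(330,395,155,200),f=12,lo=60,hi=240)
E
```

```text
t 8.45 p [0.5181 0.1798 0.139 ] yaw x-axis 79.92 z [ 0.  0. -1.] F [ 0.6  -0.43 -1.34] T [-0.03  0.06 -0.09] gap 0.0074 q [ 0.06  0.45 -0.57  1.65  0.26  1.12 -0.76]
```

View pics/s6.png

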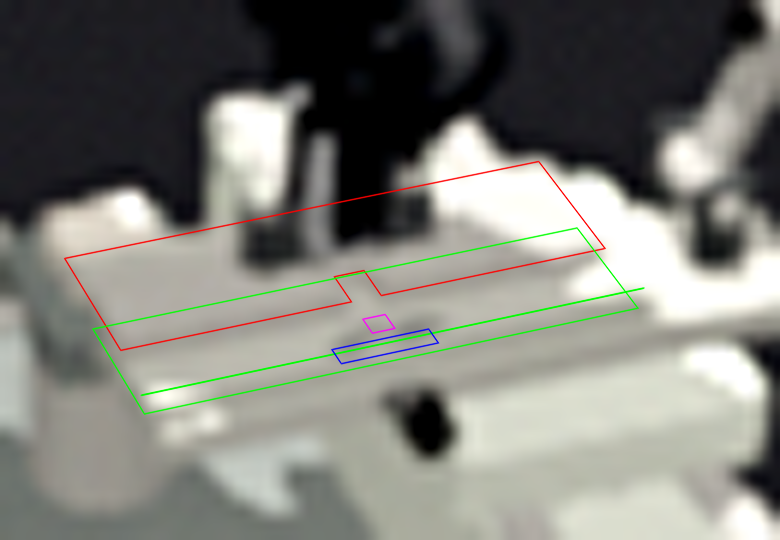

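The scene shows the held knife over the seat, short of the slot at (385,345). Its back edge is about parallel to the fence. Now a slow descent to touch.

Call:
jog_arm --increments '[{"dp": [0,0,0.0005],"rot": [0,0,0],"hand": 0},{"dp": [0,0,0],"rot": [0,0,0],"hand": 0},{"dp": [0,0,0.0005],"rot": [0,0,0],"hand": 0},{"dp": [0,0,0],"rot": [0,0,0],"hand": 0},{"dp": [0,0,0.0005],"rot": [0,0,0],"hand": 0},{"dp": [0,0,0],"rot": [0,0,0],"hand": 0},{"dp": [0,0,0.0005],"rot": [0,0,0],"hand": 0},{"dp": [0,0,0],"rot": [0,0,0],"hand": 0},{"dp": [0,0,0],"rot": [0,0,0],"hand": 0},{"dp": [0,0,0],"rot": [0,0,0],"hand": 0}]'

```text
clock: 9.5
tool_pos: [0.5179, 0.1798, 0.1368]
eef_rot: [0.0, 0.766, 0.642, -0.0]
force: [0.5, 0.0, -2.1]
finger_gap: 0.0074
```

```bash
python3 -c "
from h import *
st()"
```

```text
t 9.5 p [0.5179 0.1798 0.1368] yaw x-axis 79.92 z [-0. -0. -1.] F [ 0.48  0.05 -2.1 ] T [ 0.01 -0.    0.04] gap 0.0074 q [ 0.06  0.45 -0.57  1.65  0.26  1.12 -0.76]
```

Call:
jog_arm --increments '[{"dp": [0,0,0.0004],"rot": [0,0,0],"hand": 0},{"dp": [0,0,0],"rot": [0,0,0],"hand": 0},{"dp": [0,0,0.0004],"rot": [0,0,0],"hand": 0},{"dp": [0,0,0],"rot": [0,0,0],"hand": 0},{"dp": [0,0,0.0003],"rot": [0,0,0],"hand": 0},{"dp": [0,0,0],"rot": [0,0,0],"hand": 0},{"dp": [0,0,0],"rot": [0,0,0],"hand": 0},{"dp": [0,0,0],"rot": [0,0,0],"hand": 0},{"dp": [0,0,0],"rot": [0,0,0],"hand": 0},{"dp": [0,0,0],"rot": [0,0,0],"hand": 0}]'

```text
clock: 10.5
tool_pos: [0.518, 0.1798, 0.1363]
eef_rot: [0.0, 0.767, 0.642, 0.0]
force: [-3.2, -1.4, 5.0]
finger_gap: 0.0076
```

```bash
python3 -c "
from h import *
st()"
```

```text
t 10.5 p [0.518  0.1798 0.1363] yaw x-axis 79.92 z [ 0. -0. -1.] F [-3.17 -1.41  4.96] T [-0.31  0.58 -0.01] gap 0.0076 q [ 0.06  0.45 -0.57  1.65  0.26  1.12 -0.76]
```

Contact at TCP z 0.1363, with light force. Easing off 0.3 mm, then sliding toward the pin in small steps.

Call:
jog_arm --increments '[{"dp": [0,0,-0.0003],"rot": [0,0,0],"hand": 0},{"dp": [0,0.001,0],"rot": [0,0,0],"hand": 0},{"dp": [0,0.001,0],"rot": [0,0,0],"hand": 0},{"dp": [0,0.001,0],"rot": [0,0,0],"hand": 0},{"dp": [0,0.001,0],"rot": [0,0,0],"hand": 0},{"dp": [0,0.001,0],"rot": [0,0,0],"hand": 0},{"dp": [0,0,0],"rot": [0,0,0],"hand": 0},{"dp": [0,0,0],"rot": [0,0,0],"hand": 0},{"dp": [0,0,0],"rot": [0,0,0],"hand": 0},{"dp": [0,0,0],"rot": [0,0,0],"hand": 0}]'

```text
clock: 11.5
tool_pos: [0.5222, 0.18, 0.1363]
eef_rot: [-0.001, 0.766, 0.643, 0.0]
force: [-3.3, -0.0, 5.4]
finger_gap: 0.008
```

```bash
cat >> h.py <<'E'
def seat():
    s,M=st(); a=np.radians(-10.1); ex=np.array([np.cos(a),np.sin(a)]);ey=np.array([-ex[1],ex[0]]); d=s["tool_pos"][:2]-[.5538,.1748]
    f=s["force"][:2]; print("back x mm",round((d@ex+.02)*1e3,2),"y",round(d@ey*1e3,2),"z",round((s["tool_pos"][2]-.1361)*1e3,2),"Fx",round(f@ex,2),"Fy",round(f@ey,2),"Fz",round(s["force"][2],2))
E
python3 -c "
from h import *
seat()"
```

```text
t 11.5 p [0.5222 0.18   0.1363] yaw x-axis 79.97 z [-0.001  0.001 -1.   ] F [-3.35 -0.02  5.41] T [ 0.01  0.79 -0.06] gap 0.008 q [ 0.06  0.46 -0.57  1.64  0.27  1.12 -0.76]
back x mm -11.99 y -0.37 z 0.2 Fx -3.29 Fy -0.6 Fz 5.41
```

Call:
jog_arm --increments '[{"dp": [-0.0008,0,-0.0003],"rot": [0,0,0],"hand": 0},{"dp": [0,0.0008,0],"rot": [0,0,0],"hand": 0},{"dp": [0,0.0008,0],"rot": [0,0,0],"hand": 0},{"dp": [0,0.0008,0],"rot": [0,0,0],"hand": 0},{"dp": [0,0.0008,0],"rot": [0,0,0],"hand": 0},{"dp": [0,0,0],"rot": [0,0,0],"hand": 0},{"dp": [0,0,0],"rot": [0,0,0],"hand": 0},{"dp": [0,0,0],"rot": [0,0,0],"hand": 0},{"dp": [0,0,0],"rot": [0,0,0],"hand": 0},{"dp": [0,0,0],"rot": [0,0,0],"hand": 0}]'

```text
clock: 12.5
tool_pos: [0.526, 0.1776, 0.1363]
eef_rot: [0.0, 0.767, 0.642, 0.0]
force: [-2.1, 1.4, 3.5]
finger_gap: 0.0074
```

```bash
python3 -c "
from h import *
seat()"
```

```text
t 12.5 p [0.526  0.1776 0.1363] yaw x-axis 79.92 z [ 0.  0. -1.] F [-2.1   1.41  3.55] T [0.42 0.37 0.03] gap 0.0074 q [ 0.06  0.46 -0.57  1.63  0.27  1.13 -0.75]
back x mm -7.83 y -2.07 z 0.21 Fx -2.32 Fy 1.02 Fz 3.55
```

Call:
jog_arm --increments '[{"dp": [0.0009,0,-0.0001],"rot": [0,0,0],"hand": 0},{"dp": [0,0.0007,0],"rot": [0,0,0],"hand": 0},{"dp": [0,0.0007,0],"rot": [0,0,0],"hand": 0},{"dp": [0,0.0006,0],"rot": [0,0,0],"hand": 0},{"dp": [0,0,0],"rot": [0,0,0],"hand": 0},{"dp": [0,0,0],"rot": [0,0,0],"hand": 0},{"dp": [0,0,0],"rot": [0,0,0],"hand": 0},{"dp": [0,0,0],"rot": [0,0,0],"hand": 0},{"dp": [0,0,0],"rot": [0,0,0],"hand": 0},{"dp": [0,0,0],"rot": [0,0,0],"hand": 0}]'

```text
clock: 13.5
tool_pos: [0.528, 0.1777, 0.1363]
eef_rot: [0.0, 0.767, 0.642, -0.0]
force: [-3.4, -0.9, 4.8]
finger_gap: 0.0076
```

```bash
python3 -c "
from h import *
seat()"
```

```text
t 13.5 p [0.528  0.1777 0.1363] yaw x-axis 79.91 z [-0.    -0.001 -1.   ] F [-3.43 -0.94  4.77] T [-0.25  0.65  0.04] gap 0.0076 q [ 0.06  0.46 -0.57  1.63  0.27  1.13 -0.75]
back x mm -5.9 y -1.63 z 0.2 Fx -3.21 Fy -1.52 Fz 4.77
```

Call:
jog_arm --increments '[{"dp": [0,0,-0.0002],"rot": [0,0,0],"hand": 0},{"dp": [0,0.0007,0],"rot": [0,0,0],"hand": 0},{"dp": [0,0.0007,0],"rot": [0,0,0],"hand": 0},{"dp": [0,0.0006,0],"rot": [0,0,0],"hand": 0},{"dp": [0,0,0],"rot": [0,0,0],"hand": 0},{"dp": [0,0,0],"rot": [0,0,0],"hand": 0},{"dp": [0,0,0],"rot": [0,0,0],"hand": 0},{"dp": [0,0,0],"rot": [0,0,0],"hand": 0},{"dp": [0,0,0],"rot": [0,0,0],"hand": 0},{"dp": [0,0,0],"rot": [0,0,0],"hand": 0}]'

```text
clock: 14.5
tool_pos: [0.53, 0.1774, 0.1364]
eef_rot: [0.0, 0.767, 0.642, -0.0]
force: [-0.7, 0.3, -2.2]
finger_gap: 0.0074
```

```bash
python3 -c "
from h import *
seat()"
```

```text
t 14.5 p [0.53   0.1774 0.1364] yaw x-axis 79.91 z [-0. -0. -1.] F [-0.72  0.31 -2.2 ] T [ 0.03  0.02 -0.02] gap 0.0074 q [ 0.06  0.47 -0.56  1.62  0.27  1.13 -0.75]
back x mm -3.86 y -1.57 z 0.26 Fx -0.76 Fy 0.18 Fz -2.2
```

Call:
jog_arm --increments '[{"dp": [0,0.0008,0],"rot": [0,0,0],"hand": 0},{"dp": [0,0.0007,0],"rot": [0,0,0],"hand": 0},{"dp": [0,0.0005,0],"rot": [0,0,0],"hand": 0},{"dp": [0,0.0005,0],"rot": [0,0,0],"hand": 0},{"dp": [0,0,0],"rot": [0,0,0],"hand": 0},{"dp": [0,0,0],"rot": [0,0,0],"hand": 0},{"dp": [0,0,0],"rot": [0,0,0],"hand": 0},{"dp": [0,0,0],"rot": [0,0,0],"hand": 0},{"dp": [0,0,0],"rot": [0,0,0],"hand": 0},{"dp": [0,0,0],"rot": [0,0,0],"hand": 0}]'

```text
clock: 15.5
tool_pos: [0.5324, 0.1773, 0.1366]
eef_rot: [0.0, 0.766, 0.642, -0.0]
force: [-0.1, -0.0, -2.0]
finger_gap: 0.0076
```

```bash
python3 -c "
from h import *
seat()"
```

```text
t 15.5 p [0.5324 0.1773 0.1366] yaw x-axis 79.92 z [-0. -0. -1.] F [-0.14 -0.   -1.99] T [-0.    0.04 -0.03] gap 0.0076 q [ 0.06  0.47 -0.56  1.62  0.27  1.13 -0.75]
back x mm -1.49 y -1.3 z 0.49 Fx -0.13 Fy -0.03 Fz -1.99
```

Call:
jog_arm --increments '[{"dp": [0,0.0005,0.0001],"rot": [0,0,0],"hand": 0},{"dp": [0,0.0005,0],"rot": [0,0,0],"hand": 0},{"dp": [0,0.0004,0],"rot": [0,0,0],"hand": 0},{"dp": [0,0.0004,0],"rot": [0,0,0],"hand": 0},{"dp": [0,0.0003,0],"rot": [0,0,0],"hand": 0},{"dp": [0,0,0],"rot": [0,0,0],"hand": 0},{"dp": [0,0,0],"rot": [0,0,0],"hand": 0},{"dp": [0,0,0],"rot": [0,0,0],"hand": 0},{"dp": [0,0,0],"rot": [0,0,0],"hand": 0},{"dp": [0,0,0],"rot": [0,0,0],"hand": 0}]'

```text
clock: 16.5
tool_pos: [0.5345, 0.177, 0.1365]
eef_rot: [0.0, 0.766, 0.642, 0.0]
force: [-0.1, 0.3, -2.3]
finger_gap: 0.0075
```

```bash
python3 -c "
from h import *
seat()"
```

```text
t 16.5 p [0.5345 0.177  0.1365] yaw x-axis 79.92 z [ 0.  0. -1.] F [-0.08  0.29 -2.33] T [-0.04  0.06 -0.02] gap 0.0075 q [ 0.06  0.48 -0.56  1.61  0.27  1.13 -0.75]
back x mm 0.62 y -1.24 z 0.39 Fx -0.14 Fy 0.27 Fz -2.33
```

Call:
jog_arm --increments '[{"dp": [0,0.0005,0],"rot": [0,0,0],"hand": 0},{"dp": [0,0,0],"rot": [0,0,0],"hand": 0},{"dp": [0,0.0004,0],"rot": [0,0,0],"hand": 0},{"dp": [0,0,0],"rot": [0,0,0],"hand": 0},{"dp": [0,0.0004,0],"rot": [0,0,0],"hand": 0},{"dp": [0,0,0],"rot": [0,0,0],"hand": 0},{"dp": [0,0,0],"rot": [0,0,0],"hand": 0},{"dp": [0,0,0],"rot": [0,0,0],"hand": 0},{"dp": [0,0,0],"rot": [0,0,0],"hand": 0},{"dp": [0,0,0],"rot": [0,0,0],"hand": 0}]'

```text
clock: 17.5
tool_pos: [0.5347, 0.1769, 0.1363]
eef_rot: [-0.001, 0.766, 0.642, -0.001]
force: [-4.9, -0.1, 0.4]
finger_gap: 0.0073
```

```bash
python3 -c "
from h import *
seat()"
```

```text
t 17.5 p [0.5347 0.1769 0.1363] yaw x-axis 79.95 z [-0.002 -0.    -1.   ] F [-4.91 -0.07  0.39] T [0.   1.18 0.07] gap 0.0073 q [ 0.05  0.48 -0.56  1.61  0.27  1.14 -0.75]
back x mm 0.81 y -1.25 z 0.24 Fx -4.82 Fy -0.93 Fz 0.39
```

Call:
jog_arm --increments '[{"dp": [0,0.0004,0],"rot": [0,0,0],"hand": 0},{"dp": [0,0,0],"rot": [0,0,0],"hand": 0},{"dp": [0,0,0.0003],"rot": [0,0,0],"hand": 0},{"dp": [0,0,0],"rot": [0,0,0],"hand": 0},{"dp": [0,0,0.0002],"rot": [0,0,0],"hand": 0},{"dp": [0,0,0],"rot": [0,0,0],"hand": 0},{"dp": [0,0,0],"rot": [0,0,0],"hand": 0},{"dp": [0,0,0],"rot": [0,0,0],"hand": 0},{"dp": [0,0,0],"rot": [0,0,0],"hand": 0},{"dp": [0,0,0],"rot": [0,0,0],"hand": 0}]'

```text
clock: 18.5
tool_pos: [0.5347, 0.1769, 0.1363]
eef_rot: [-0.001, 0.766, 0.643, -0.001]
force: [-6.9, -0.5, 4.0]
finger_gap: 0.0075
```

```bash
python3 - <<'E'
from ov import *
seat(); s_,M=st()
s=cam("scene"); np.savez("s4.npz",**s)
show(s,"pics/s7a.png",s_["tool_pos"],-10.1,py=-.0022,win=(330,395,155,200),f=10,lo=90,hi=240)
x0,x1,y0,y1=330,395,155,200
a=((s["pixels"][y0:y1,x0:x1,::-1].astype(float)-90)/150*255).clip(0,255).astype(np.uint8)
cv2.imwrite("pics/s7.png",cv2.resize(a,None,fx=12,fy=12,interpolation=cv2.INTER_CUBIC))
E
```

```text
t 18.5 p [0.5347 0.1769 0.1363] yaw x-axis 79.96 z [-0.003 -0.001 -1.   ] F [-6.87 -0.53  4.03] T [-0.06  1.51 -0.  ] gap 0.0075 q [ 0.05  0.48 -0.56  1.61  0.27  1.14 -0.75]
back x mm 0.84 y -1.26 z 0.23 Fx -6.67 Fy -1.72 Fz 4.03
t 18.5 p [0.5347 0.1769 0.1363] yaw x-axis 79.96 z [-0.003 -0.001 -1.   ] F [-6.87 -0.53  4.03] T [-0.06  1.51 -0.  ] gap 0.0075 q [ 0.05  0.48 -0.56  1.61  0.27  1.14 -0.75]
```

View pics/s7.png

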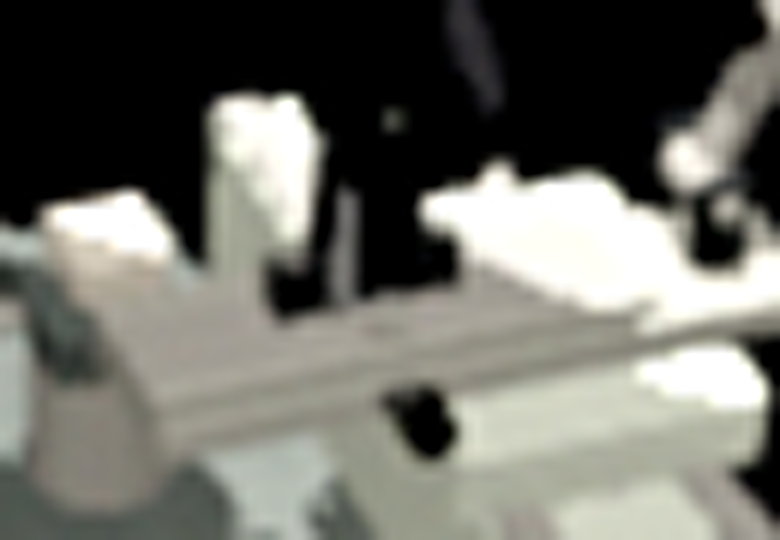

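View pics/s7a.png

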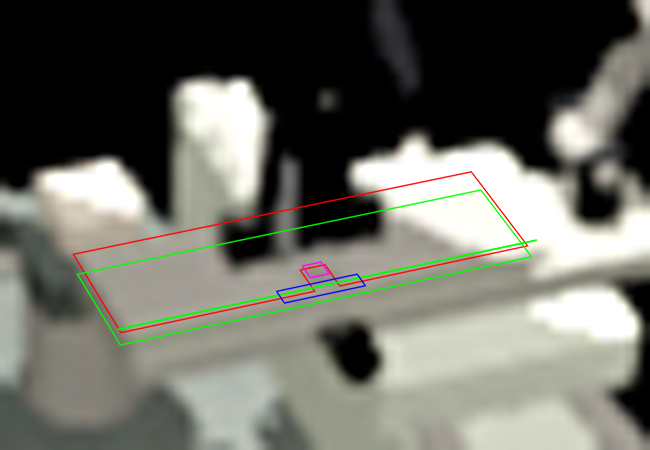

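The back edge overlay lies on the fence line, and the dark slot is now covered. A 7 N push meets a firm stop with z at seat level and almost no yaw moment. I'll relax, open slightly, then nudge the rib with one pad so the back edge aligns itself to the fence.

Call:
jog_arm --increments '[{"dp": [0,-0.0004,-0.0004],"rot": [0,0,0],"hand": 0},{"dp": [0,0,0],"rot": [0,0,0],"hand": 0.05},{"dp": [0,0,0],"rot": [0,0,0],"hand": 0.12},{"dp": [0,0,0],"rot": [0,0,0],"hand": 0.16},{"dp": [0,0,0],"rot": [0,0,0],"hand": 0.16},{"dp": [0,0,0],"rot": [0,0,0],"hand": 0.16},{"dp": [0,0,0],"rot": [0,0,0],"hand": 0.16},{"dp": [0,0,0],"rot": [0,0,0],"hand": 0.16},{"dp": [0,0,0],"rot": [0,0,0],"hand": 0.16},{"dp": [0,0,0],"rot": [0,0,0],"hand": 0.16}]' --grip_force 20

```text
clock: 19.55
tool_pos: [0.5365, 0.1767, 0.1367]
eef_rot: [0.0, 0.767, 0.642, 0.001]
force: [0.6, 0.5, -0.1]
finger_gap: 0.014
```

```bash
python3 -c "
from h import *
seat()"
```

```text
t 19.55 p [0.5365 0.1767 0.1367] yaw x-axis 79.91 z [ 0.001  0.    -1.   ] F [ 0.57  0.48 -0.11] T [0.09 0.14 0.04] gap 0.014 q [ 0.06  0.48 -0.56  1.61  0.27  1.13 -0.75]
back x mm 2.61 y -1.19 z 0.58 Fx 0.48 Fy 0.57 Fz -0.11
```

Call:
jog_arm --increments '[{"dp": [0,0.0005,0],"rot": [0,0,0],"hand": 0.16},{"dp": [0,0.0005,0],"rot": [0,0,0],"hand": 0.16},{"dp": [0,0.0005,0],"rot": [0,0,0],"hand": 0.16},{"dp": [0,0.0005,0],"rot": [0,0,0],"hand": 0.16},{"dp": [0,0.0004,0],"rot": [0,0,0],"hand": 0.16},{"dp": [0,0,0],"rot": [0,0,0],"hand": 0.16},{"dp": [0,0,0],"rot": [0,0,0],"hand": 0.16},{"dp": [0,0,0],"rot": [0,0,0],"hand": 0.16},{"dp": [0,0,0],"rot": [0,0,0],"hand": 0.16},{"dp": [0,0,0],"rot": [0,0,0],"hand": 0.16}]'

```text
clock: 20.55
tool_pos: [0.5366, 0.1767, 0.1363]
eef_rot: [-0.001, 0.766, 0.643, -0.001]
force: [-5.5, 0.4, 3.7]
finger_gap: 0.014
```

```bash
python3 -c "
from h import *
seat()"
```

```text
t 20.55 p [0.5366 0.1767 0.1363] yaw x-axis 79.97 z [-0.003 -0.    -1.   ] F [-5.54  0.37  3.7 ] T [0.09 1.27 0.02] gap 0.014 q [ 0.05  0.48 -0.56  1.6   0.27  1.14 -0.75]
back x mm 2.72 y -1.12 z 0.22 Fx -5.52 Fy -0.61 Fz 3.7
```

The knife doesn't move under a 5.5 N nudge and the yaw moment is about 0, so the back edge is flush with the fence. Releasing and lifting clear.

Call:
jog_arm --increments '[{"dp": [0,-0.0022,0],"rot": [0,0,0],"hand": 0.16},{"dp": [0,-0.0018,-0.0004],"rot": [0,0,0],"hand": 0.2},{"dp": [0,0,0],"rot": [0,0,0],"hand": 0.3},{"dp": [0,0,0],"rot": [0,0,0],"hand": 0.35},{"dp": [0,0,-0.004],"rot": [0,0,0],"hand": 0.35},{"dp": [0,0,-0.01],"rot": [0,0,0],"hand": 0.35},{"dp": [0,0,-0.02],"rot": [0,0,0],"hand": 0.35},{"dp": [0,0,-0.03],"rot": [0,0,0],"hand": 0.2},{"dp": [0,0,-0.03],"rot": [0,0,0],"hand": 0},{"dp": [0,0,-0.01],"rot": [0,0,0],"hand": 0}]'

```text
clock: 21.55
tool_pos: [0.5361, 0.1782, 0.2453]
eef_rot: [0.001, 0.766, 0.642, 0.004]
force: [0.5, 0.7, 0.7]
finger_gap: -0.0
```

```bash
python3 - <<'E'
from ov import *
plan([.5584,.3264,.236],79.9,1)
s=cam("scene");t=cam("top"); np.savez("s5.npz",**s); np.savez("t5.npz",**t)
show(s,"pics/s8.png",(.5345,.1767,.1361),-10.1,py=-.0022,win=(325,405,145,200),f=10,lo=60,hi=255)
show(t,"pics/t8.png",None,-10.1,py=-.0022,win=(220,300,170,230),f=10,lo=60,hi=255)
E
```

```text
t 21.55 p [0.5361 0.1782 0.2453] yaw x-axis 79.92 z [ 0.007  0.003 -1.   ] F [0.5  0.71 0.74] T [ 0.07  0.01 -0.01] gap -0.0 q [ 0.07  0.39 -0.59  1.45  0.22  1.36 -0.7 ]
d world [ 0.0223  0.1482 -0.0093] tool total (no turn) [ 0.1498 -0.0041  0.0099]
[0.1498, -0.004, 0.0093] rz 0.0004
```

View pics/s8.png

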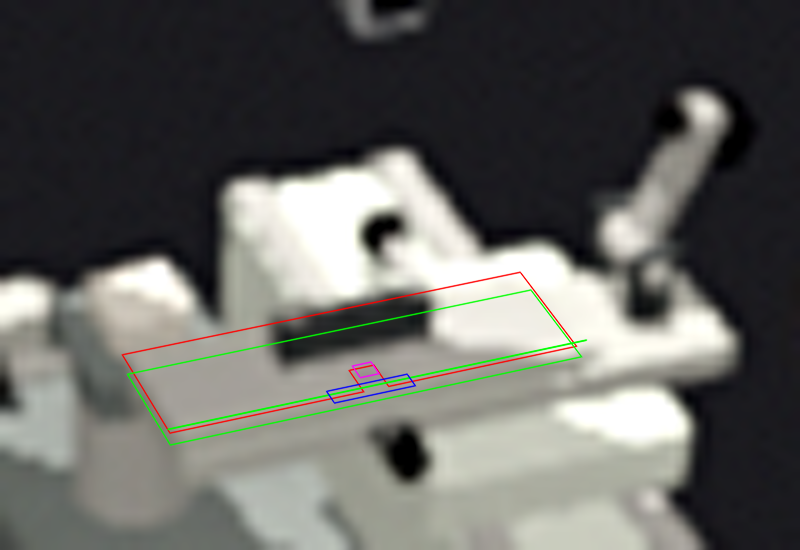

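View pics/t8.png

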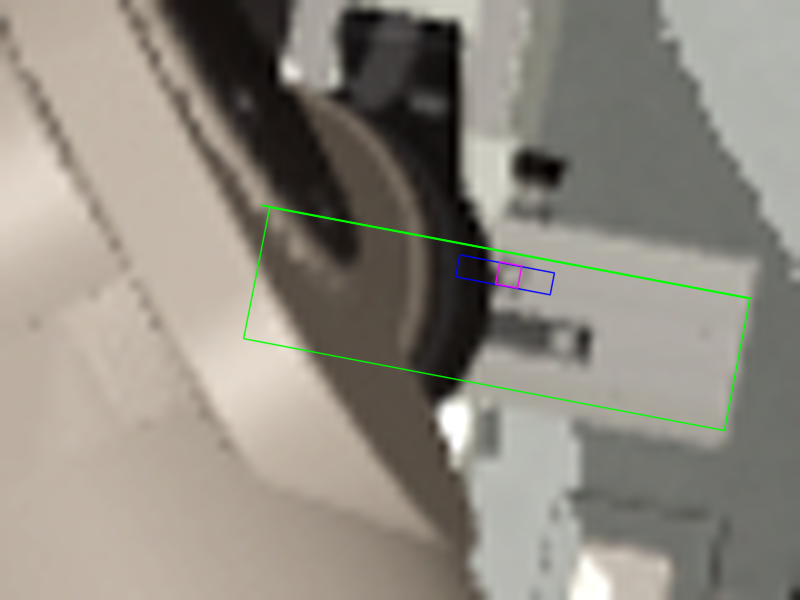

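Released, the knife sits on the seat: scene rib at (355,330), notch overlay at the pin. The clamp is still raised, with its black pad at (735,130). Checking the lever angle against the model.

```bash
python3 - <<'E'
from ov import *
s=dict(np.load("s5.npz")); t=dict(np.load("t.npz"))
a0=np.radians(-10.1); ex=np.array([np.cos(a0),np.sin(a0)]);ey=np.array([-ex[1],ex[0]])
def W(x,y,z): return np.r_[np.array(SC)+x*ex+y*ey,.117+z]
ims=[]
for c,win in ((s,(375,405,145,185)),(t,(212,252,180,215))):
    x0,x1,y0,y1=win; im=cv2.resize(c["pixels"][y0:y1,x0:x1,::-1],None,fx=14,fy=14,interpolation=cv2.INTER_CUBIC)
    for a,col in ((1.8,(0,0,255)),(1.95,(0,255,0)),(2.1,(255,0,0))):
        Q=lambda r,h:W(-.022,.090-r*np.cos(a)+h*np.sin(a),.018+r*np.sin(a)+h*np.cos(a))
        uv=((proj(c,[Q(0,0),Q(.045,0),Q(.045,.012)])-[x0,y0]+.5)*14).astype(int)
        cv2.polylines(im,[uv],False,col,1)
        cv2.circle(im,uv[2].tolist(),4,col,-1)
    ims.append(im)
h=max(i.shape[0] for i in ims); cv2.imwrite("pics/lev.png",np.hstack([cv2.copyMakeBorder(i,0,h-i.shape[0],0,0,0)[:,:560] for i in ims])[:, :800] if 0 else cv2.resize(np.hstack([cv2.copyMakeBorder(i,0,h-i.shape[0],0,0,0) for i in ims]),None,fx=.8,fy=.8))
E
```

```text
(no output)
```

View pics/lev.png

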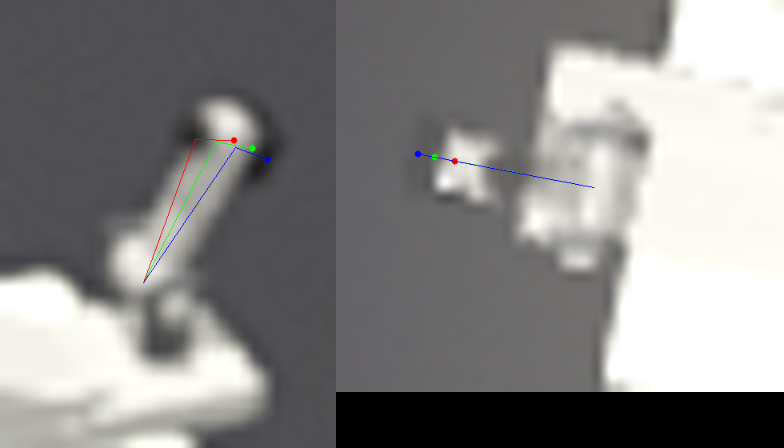

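Lever angle is about 2.0 rad, matching the model. I'll move the closed fingers past it on the +y side and lower.

Call:
jog_arm --increments '[{"dp": [0.02,-0.001,0],"rot": [0,0,0],"hand": 0},{"dp": [0.035,-0.001,0],"rot": [0,0,0],"hand": 0},{"dp": [0.04,-0.001,0],"rot": [0,0,0],"hand": 0},{"dp": [0.035,-0.001,0],"rot": [0,0,0],"hand": 0},{"dp": [0.022,0,0.01],"rot": [0,0,0],"hand": 0},{"dp": [0,0,0.02],"rot": [0,0,0],"hand": 0},{"dp": [0,0,0.02],"rot": [0,0,0],"hand": 0},{"dp": [0,0,0.017],"rot": [0,0,0],"hand": 0},{"dp": [0,0,0],"rot": [0,0,0],"hand": 0},{"dp": [0,0,0],"rot": [0,0,0],"hand": 0}]'

```text
clock: 22.65
tool_pos: [0.5564, 0.3268, 0.1726]
eef_rot: [-0.0, 0.766, 0.642, -0.001]
force: [0.0, 0.3, 0.4]
finger_gap: -0.0004
```

```bash
cat >> h.py <<'E'
def lv():
    s,M=st(); a=np.radians(-10.1); ex=np.array([np.cos(a),np.sin(a)]);ey=np.array([-ex[1],ex[0]]); d=s["tool_pos"][:2]-[.5538,.1748]
    f=s["force"][:2]; print("seat: x",round(d@ex*1e3,1),"y",round(d@ey*1e3,1),"tip z",round((s["tool_pos"][2]-.125)*1e3,1),"Fx",round(f@ex,2),"Fy",round(f@ey,2),"Fz",round(s["force"][2],2))
E
python3 - <<'E'
from ov import *
lv()
t=cam("top"); s=cam("scene"); np.savez("t6.npz",**t)
show(s,"pics/s9.png",None,win=(335,415,140,195),f=10,lo=30)
show(t,"pics/t9.png",(.5345,.1767,.1361),-10.1,py=-.0022,win=(220,300,170,230),f=10,lo=100)
E
```

```text
t 22.65 p [0.5564 0.3268 0.1726] yaw x-axis 79.92 z [-0.002 -0.001 -1.   ] F [0.01 0.35 0.4 ] T [-0.01 -0.05  0.01] gap -0.0004 q [-0.21  0.61 -0.57  1.31  0.33  1.32 -0.96]
seat: x -24.1 y 150.1 tip z 47.6 Fx -0.05 Fy 0.34 Fz 0.4
```

View pics/s9.png

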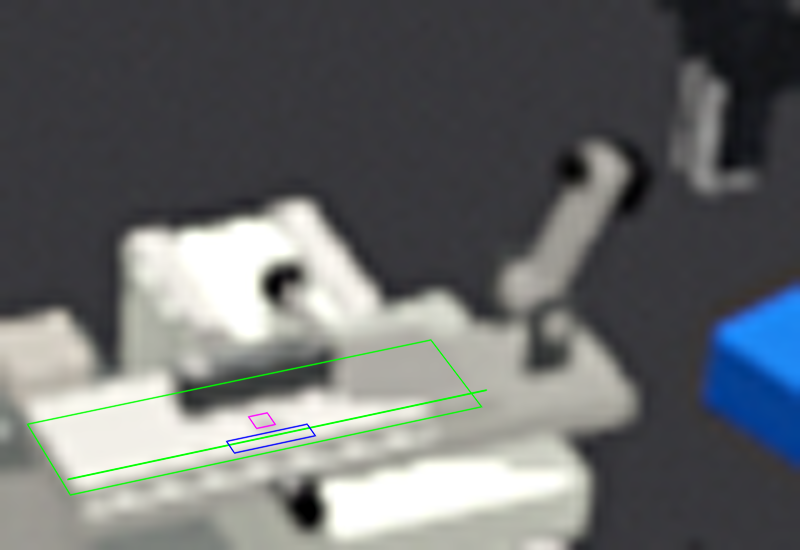

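View pics/t9.png

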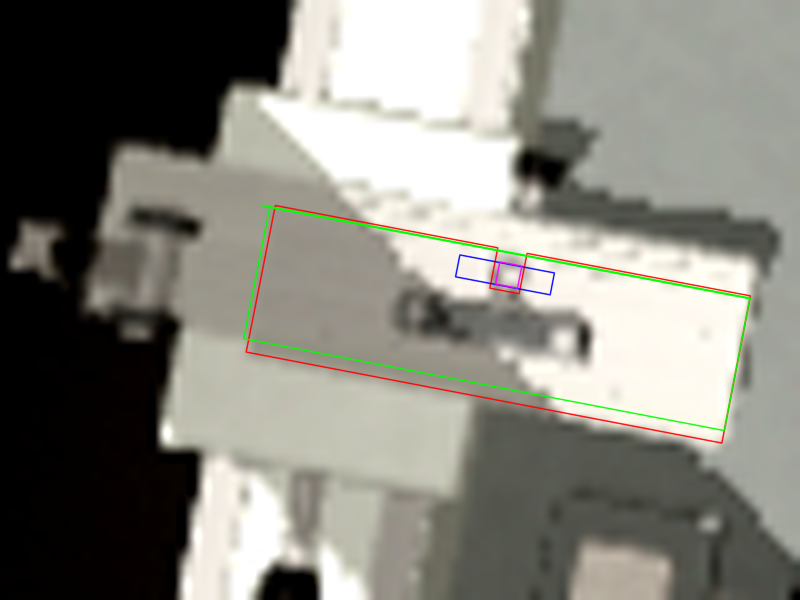

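The top view confirms the knife outline (red) parallel to and against the fence, with the notch around the pin at (510,275). Now pushing the lever over.

Call:
jog_arm --increments '[{"dp": [-0.004,0.002,-0.004],"rot": [0,0,0],"hand": 0},{"dp": [-0.005,0,0],"rot": [0,0,0],"hand": 0},{"dp": [-0.004,0,0],"rot": [0,0,0],"hand": 0},{"dp": [-0.004,0,0],"rot": [0,0,0],"hand": 0},{"dp": [-0.004,0,0],"rot": [0,0,0],"hand": 0},{"dp": [-0.004,0,0],"rot": [0,0,0],"hand": 0},{"dp": [-0.004,0,0],"rot": [0,0,0],"hand": 0},{"dp": [-0.004,0,0],"rot": [0,0,0],"hand": 0},{"dp": [-0.004,0,0],"rot": [0,0,0],"hand": 0},{"dp": [0,0,0],"rot": [0,0,0],"hand": 0}]' --grip_force 60

```text
clock: 23.75
tool_pos: [0.5532, 0.2955, 0.1812]
eef_rot: [-0.002, 0.766, 0.643, 0.005]
force: [1.4, 6.9, 5.4]
finger_gap: -0.0004
```

```bash
python3 - <<'E'
from ov import *
lv()
s=cam("scene")
show(s,"pics/s10.png",None,win=(345,405,145,190),f=12,lo=30)
E
```

```text
t 23.75 p [0.5532 0.2955 0.1812] yaw x-axis 80.06 z [ 0.006  0.01  -1.   ] F [1.37 6.86 5.36] T [ 1.25 -0.21  0.04] gap -0.0004 q [-0.15  0.56 -0.58  1.37  0.31  1.29 -0.91]
seat: x -21.8 y 118.7 tip z 56.2 Fx 0.15 Fy 6.99 Fz 5.36
```

View pics/s10.png

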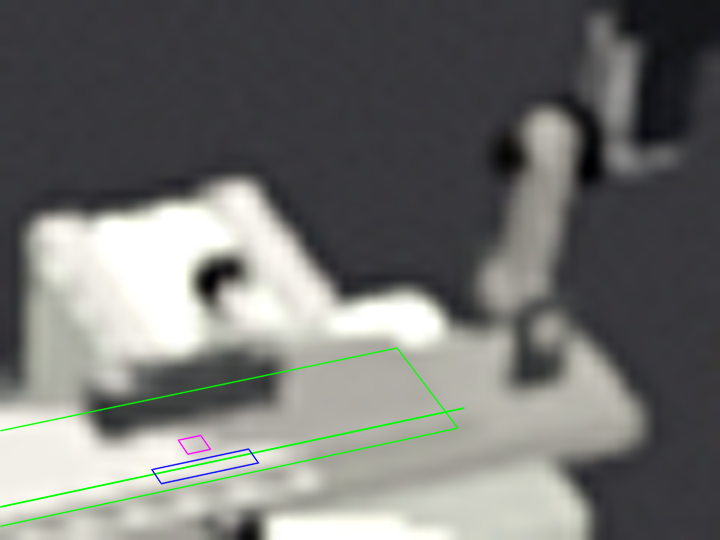

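The pad (590,145) is against the finger side, and the lever has swung toward upright. Continuing.

Call:
jog_arm --increments '[{"dp": [-0.004,0,0.001],"rot": [0,0,0],"hand": 0},{"dp": [-0.004,0,0],"rot": [0,0,0],"hand": 0},{"dp": [-0.004,0,0],"rot": [0,0,0],"hand": 0},{"dp": [-0.004,0,0],"rot": [0,0,0],"hand": 0},{"dp": [-0.004,0,0],"rot": [0,0,0],"hand": 0},{"dp": [-0.004,0,0],"rot": [0,0,0],"hand": 0},{"dp": [-0.004,0,0],"rot": [0,0,0],"hand": 0},{"dp": [-0.004,0,0],"rot": [0,0,0],"hand": 0},{"dp": [0,0,0],"rot": [0,0,0],"hand": 0},{"dp": [0,0,0],"rot": [0,0,0],"hand": 0}]'

```text
clock: 24.8
tool_pos: [0.5469, 0.2626, 0.1784]
eef_rot: [-0.002, 0.766, 0.643, 0.003]
force: [0.2, 4.2, 2.1]
finger_gap: 0.0
```

```bash
python3 - <<'E'
from ov import *
lv()
s=cam("scene")
show(s,"pics/s11.png",None,win=(345,405,145,190),f=12,lo=30)
E
```

```text
t 24.8 p [0.5469 0.2626 0.1784] yaw x-axis 80.04 z [ 0.003  0.006 -1.   ] F [0.22 4.21 2.15] T [ 1.05 -0.16 -0.04] gap 0.0 q [-0.09  0.53 -0.59  1.43  0.29  1.27 -0.87]
seat: x -22.2 y 85.2 tip z 53.4 Fx -0.52 Fy 4.19 Fz 2.15
```

View pics/s11.png

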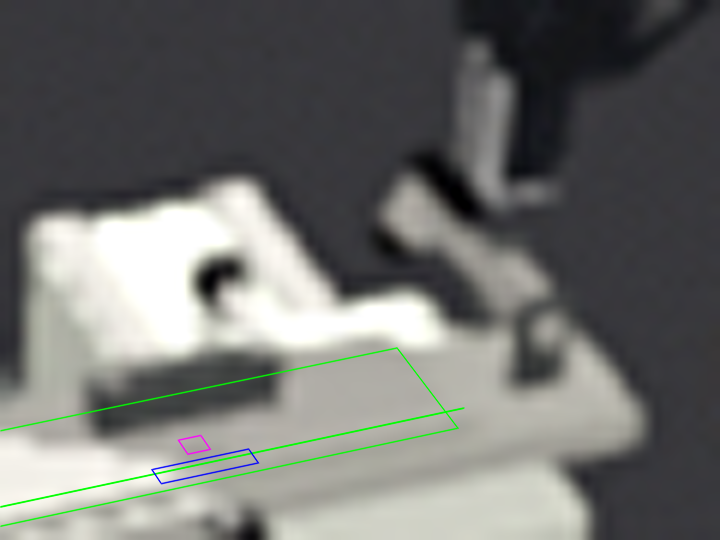

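The lever is past upright, with its pad at (450,185) beside the fingertip (a ≈0.85). Lifting over it to press from above.

Call:
jog_arm --increments '[{"dp": [0.003,0,0],"rot": [0,0,0],"hand": 0},{"dp": [0,0,-0.01],"rot": [0,0,0],"hand": 0},{"dp": [0,0,-0.012],"rot": [0,0,0],"hand": 0},{"dp": [-0.008,0,0],"rot": [0,0,0],"hand": 0},{"dp": [-0.01,0,0],"rot": [0,0,0],"hand": 0},{"dp": [-0.005,0,0],"rot": [0,0,0],"hand": 0},{"dp": [0,0,0],"rot": [0,0,0],"hand": 0},{"dp": [0,0,0.003],"rot": [0,0,0],"hand": 0},{"dp": [0,0,0.003],"rot": [0,0,0],"hand": 0},{"dp": [0,0,0],"rot": [0,0,0],"hand": 0}]'

```text
clock: 25.85
tool_pos: [0.5427, 0.2395, 0.1919]
eef_rot: [-0.0, 0.766, 0.643, -0.001]
force: [-0.3, 0.7, -0.2]
finger_gap: -0.0001
```

```bash
python3 - <<'E'
from ov import *
lv()
s=cam("scene")
show(s,"pics/s12.png",None,win=(345,405,145,190),f=12,lo=30)
E
```

```text
t 25.85 p [0.5427 0.2395 0.1919] yaw x-axis 79.97 z [-0.002 -0.    -1.   ] F [-0.28  0.72 -0.18] T [-0.03  0.02  0.03] gap -0.0001 q [-0.05  0.49 -0.59  1.44  0.28  1.29 -0.83]
seat: x -22.3 y 61.8 tip z 66.9 Fx -0.41 Fy 0.66 Fz -0.18
```

View pics/s12.png

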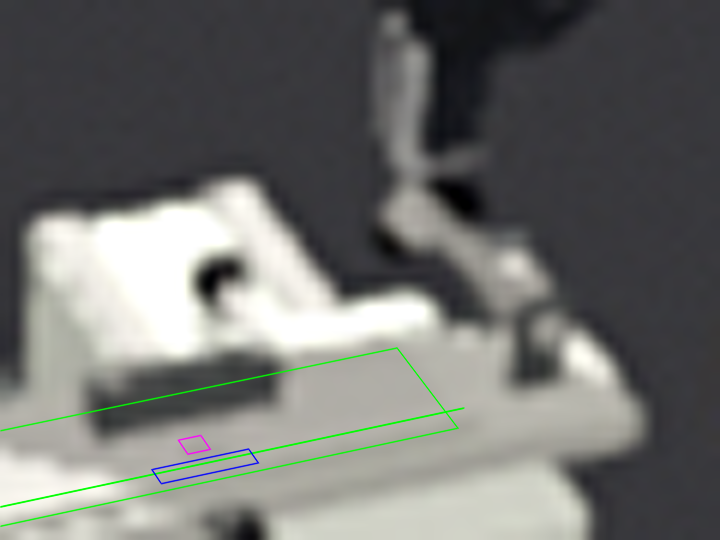

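The tip is directly above the pad. Pressing down along the arc.

Call:
jog_arm --increments '[{"dp": [-0.001,0,0.002],"rot": [0,0,0],"hand": 0},{"dp": [-0.001,0,0.002],"rot": [0,0,0],"hand": 0},{"dp": [-0.001,0,0.002],"rot": [0,0,0],"hand": 0},{"dp": [-0.001,0,0.002],"rot": [0,0,0],"hand": 0},{"dp": [-0.001,0,0.002],"rot": [0,0,0],"hand": 0},{"dp": [-0.001,0,0.002],"rot": [0,0,0],"hand": 0},{"dp": [-0.001,0,0.002],"rot": [0,0,0],"hand": 0},{"dp": [-0.001,0,0.002],"rot": [0,0,0],"hand": 0},{"dp": [-0.001,0,0.002],"rot": [0,0,0],"hand": 0},{"dp": [0,0,0],"rot": [0,0,0],"hand": 0}]'

```text
clock: 26.9
tool_pos: [0.5421, 0.2261, 0.1768]
eef_rot: [0.003, 0.767, 0.641, -0.002]
force: [-3.7, -5.3, 10.7]
finger_gap: 0.0
```

```bash
python3 - <<'E'
from ov import *
lv()
s=cam("scene")
show(s,"pics/s13.png",None,win=(345,405,145,190),f=12,lo=30)
E
```

```text
t 26.9 p [0.5421 0.2261 0.1768] yaw x-axis 79.74 z [ 0.001 -0.007 -1.   ] F [-3.73 -5.33 10.67] T [-1.35  0.75  0.07] gap 0.0 q [-0.03  0.49 -0.58  1.48  0.29  1.25 -0.83]
seat: x -20.5 y 48.5 tip z 51.8 Fx -2.74 Fy -5.9 Fz 10.67
```

View pics/s13.png

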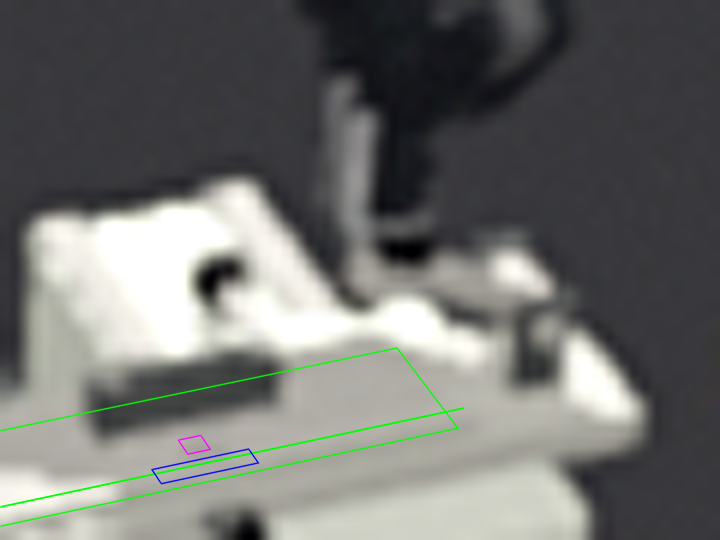

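Call:
jog_arm --increments '[{"dp": [0.001,-0.001,0.001],"rot": [0,0,0],"hand": 0},{"dp": [0,0,0.002],"rot": [0,0,0],"hand": 0},{"dp": [0,0,0.002],"rot": [0,0,0],"hand": 0},{"dp": [0,0,0.002],"rot": [0,0,0],"hand": 0},{"dp": [-0.001,0,0.002],"rot": [0,0,0],"hand": 0},{"dp": [-0.001,0,0.002],"rot": [0,0,0],"hand": 0},{"dp": [-0.001,0,0.002],"rot": [0,0,0],"hand": 0},{"dp": [-0.001,0,0.002],"rot": [0,0,0],"hand": 0},{"dp": [0,0,0.002],"rot": [0,0,0],"hand": 0},{"dp": [0,0,0],"rot": [0,0,0],"hand": 0}]'

```text
clock: 27.95
tool_pos: [0.5418, 0.2252, 0.1588]
eef_rot: [0.002, 0.767, 0.641, 0.0]
force: [-0.1, -2.7, 4.0]
finger_gap: -0.0002
```

```bash
python3 - <<'E'
from ov import *
lv()
s=cam("scene")
show(s,"pics/s14.png",None,win=(345,405,145,190),f=12,lo=30)
E
```

```text
t 27.95 p [0.5418 0.2252 0.1588] yaw x-axis 79.79 z [ 0.003 -0.003 -1.   ] F [-0.11 -2.65  4.03] T [-0.62 -0.13  0.02] gap -0.0002 q [-0.03  0.5  -0.58  1.51  0.29  1.21 -0.83]
seat: x -20.6 y 47.5 tip z 33.8 Fx 0.36 Fy -2.63 Fz 4.03
```

View pics/s14.png

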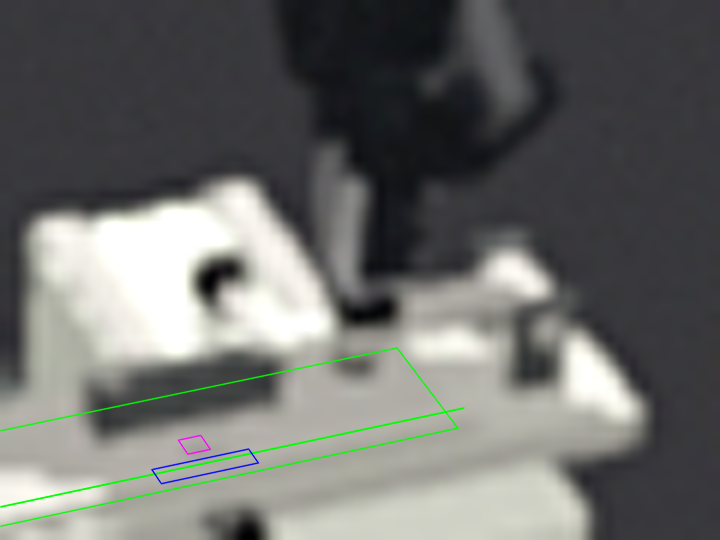

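Call:
jog_arm --increments '[{"dp": [-0.001,0,0.001],"rot": [0,0,0],"hand": 0},{"dp": [0,0,0.001],"rot": [0,0,0],"hand": 0},{"dp": [0,0,0.001],"rot": [0,0,0],"hand": 0},{"dp": [0,0,0.0005],"rot": [0,0,0],"hand": 0},{"dp": [0,0,0.0005],"rot": [0,0,0],"hand": 0},{"dp": [0,0,0],"rot": [0,0,0],"hand": 0},{"dp": [0,0,0],"rot": [0,0,0],"hand": 0},{"dp": [0,0,0],"rot": [0,0,0],"hand": 0},{"dp": [0,0,0],"rot": [0,0,0],"hand": 0},{"dp": [0,0,0],"rot": [0,0,0],"hand": 0}]'

```text
clock: 29.0
tool_pos: [0.5415, 0.2252, 0.1556]
eef_rot: [0.002, 0.767, 0.642, 0.001]
force: [-0.0, -4.4, 8.3]
finger_gap: 0.0
```

```bash
python3 -c "
from h import *
lv()"
```

```text
t 29.0 p [0.5415 0.2252 0.1556] yaw x-axis 79.84 z [ 0.003 -0.002 -1.   ] F [-0.02 -4.35  8.35] T [-1.01  0.08 -0.  ] gap 0.0 q [-0.03  0.51 -0.58  1.52  0.29  1.2  -0.83]
seat: x -20.9 y 47.5 tip z 30.6 Fx 0.75 Fy -4.29 Fz 8.35
```

Call:
jog_arm --increments '[{"dp": [0,0,0.0005],"rot": [0,0,0],"hand": 0},{"dp": [0,0,0.0005],"rot": [0,0,0],"hand": 0},{"dp": [0,0,0.0005],"rot": [0,0,0],"hand": 0},{"dp": [0,0,0],"rot": [0,0,0],"hand": 0},{"dp": [0,0,0],"rot": [0,0,0],"hand": 0},{"dp": [0,0,0],"rot": [0,0,0],"hand": 0},{"dp": [0,0,0],"rot": [0,0,0],"hand": 0},{"dp": [0,0,0],"rot": [0,0,0],"hand": 0},{"dp": [0,0,0],"rot": [0,0,0],"hand": 0},{"dp": [0,0,0],"rot": [0,0,0],"hand": 0}]'

```text
clock: 30.0
tool_pos: [0.5415, 0.2251, 0.155]
eef_rot: [0.002, 0.767, 0.642, 0.001]
force: [-1.9, -5.7, 12.8]
finger_gap: 0.0
```

```bash
python3 -c "
from h import *
lv()"
```

```text
t 30.0 p [0.5415 0.2251 0.155 ] yaw x-axis 79.83 z [ 0.004 -0.003 -1.   ] F [-1.94 -5.68 12.78] T [-1.22  0.37 -0.01] gap 0.0 q [-0.03  0.51 -0.58  1.52  0.29  1.2  -0.83]
seat: x -20.9 y 47.4 tip z 30.0 Fx -0.92 Fy -5.94 Fz 12.78
```

Call:
jog_arm --increments '[{"dp": [0,0,0.0005],"rot": [0,0,0],"hand": 0},{"dp": [0,0,0.0005],"rot": [0,0,0],"hand": 0},{"dp": [0,0,0.0005],"rot": [0,0,0],"hand": 0},{"dp": [0,0,0],"rot": [0,0,0],"hand": 0},{"dp": [0,0,0],"rot": [0,0,0],"hand": 0},{"dp": [0,0,0],"rot": [0,0,0],"hand": 0},{"dp": [0,0,0],"rot": [0,0,0],"hand": 0},{"dp": [0,0,0],"rot": [0,0,0],"hand": 0},{"dp": [0,0,0],"rot": [0,0,0],"hand": 0},{"dp": [0,0,0],"rot": [0,0,0],"hand": 0}]'

```text
clock: 31.0
tool_pos: [0.5416, 0.2251, 0.1549]
eef_rot: [0.003, 0.767, 0.642, 0.001]
force: [-3.3, -7.0, 18.8]
finger_gap: -0.0
```

```bash
python3 -c "
from h import *
lv()"
```

```text
t 31.0 p [0.5416 0.2251 0.1549] yaw x-axis 79.82 z [ 0.005 -0.003 -1.   ] F [-3.35 -6.96 18.8 ] T [-1.48  0.79  0.02] gap -0.0 q [-0.03  0.51 -0.58  1.52  0.29  1.2  -0.83]
seat: x -20.8 y 47.4 tip z 29.9 Fx -2.07 Fy -7.44 Fz 18.8
```

6 N more moved the pad only 0.1 mm, at tip z ≈30 mm, so the lever is on its stop. Retracting straight up.

Call:
jog_arm --increments '[{"dp": [0,0,-0.001],"rot": [0,0,0],"hand": 0},{"dp": [0,0,-0.002],"rot": [0,0,0],"hand": 0},{"dp": [0,0,-0.004],"rot": [0,0,0],"hand": 0},{"dp": [0,0,-0.015],"rot": [0,0,0],"hand": 0},{"dp": [0,0,-0.03],"rot": [0,0,0],"hand": 0},{"dp": [0,0,-0.03],"rot": [0,0,0],"hand": 0},{"dp": [0.03,-0.02,-0.01],"rot": [0,0,0],"hand": 0},{"dp": [0.04,-0.02,0],"rot": [0,0,0],"hand": 0},{"dp": [0.04,-0.02,0],"rot": [0,0,0],"hand": 0},{"dp": [0.02,0,0],"rot": [0,0,0],"hand": 0}]'

```text
clock: 32.0
tool_pos: [0.498, 0.3722, 0.2428]
eef_rot: [-0.003, 0.763, 0.646, -0.0]
force: [-0.8, -0.1, -0.7]
finger_gap: -0.0003
```

```bash
python3 - <<'E'
from ov import *
lv()
t=cam("top"); s=cam("scene"); cv2.imwrite("pics/t15f.png",t["pixels"][:,:,::-1])
show(s,"pics/s15.png",None,win=(335,405,145,200),f=10,lo=30)
show(t,"pics/t15.png",(.5345,.1767,.1361),-10.1,py=-.0022,win=(220,300,170,230),f=10,lo=100)
E
```

```text
t 32.0 p [0.498  0.3722 0.2428] yaw x-axis 80.51 z [-0.005  0.005 -1.   ] F [-0.79 -0.08 -0.73] T [0.02 0.03 0.05] gap -0.0003 q [-0.28  0.53 -0.62  1.27  0.3   1.43 -1.05]
seat: x -89.6 y 184.6 tip z 117.8 Fx -0.77 Fy -0.22 Fz -0.73
```

View pics/s15.png

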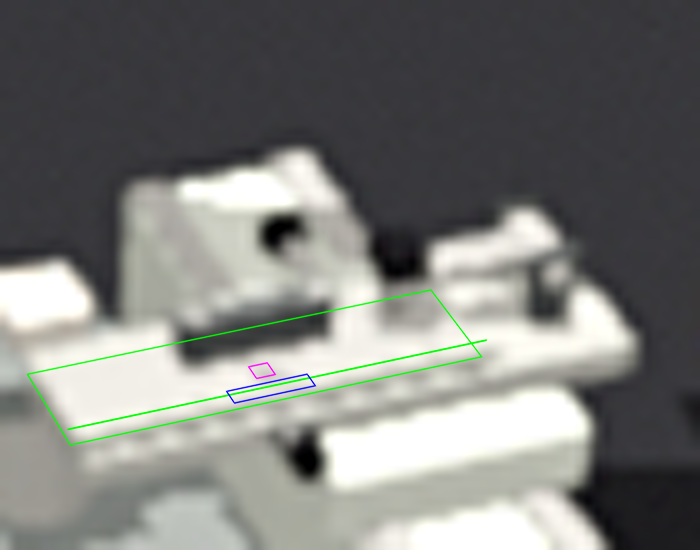

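View pics/t15.png

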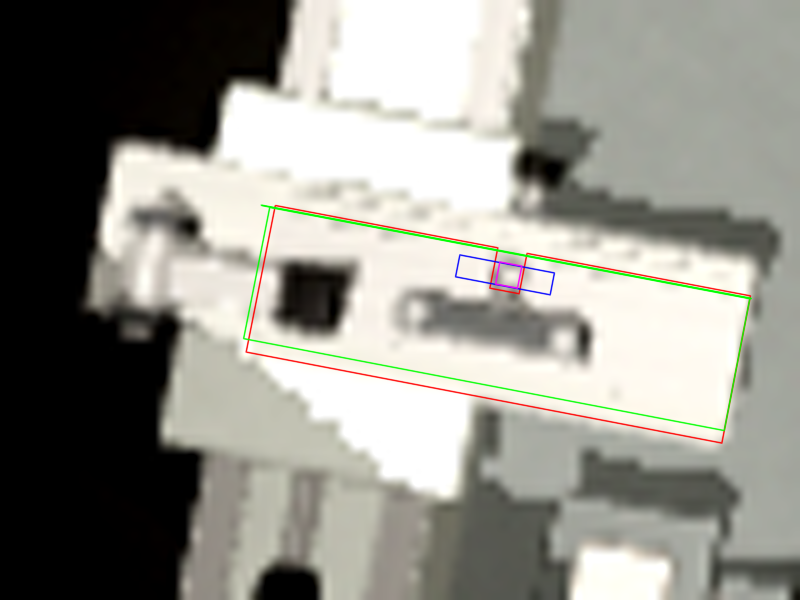

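View pics/t15f.png

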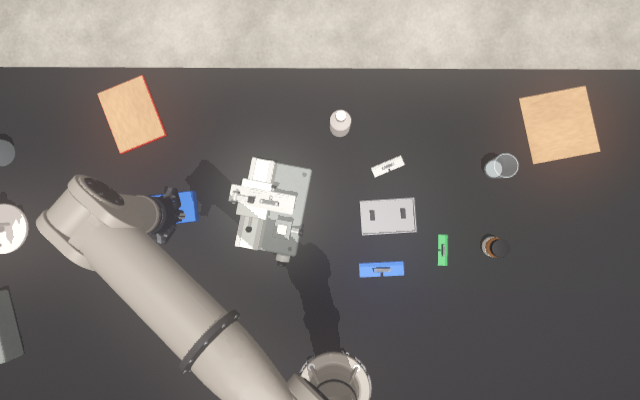

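The knife still lies along the fence with the notch on the pin at (510,275). The lever is level, with its pad over the knife's +y end at (312,295), and the bystanders haven't moved. The arm is clear, so I'm handing in.

Call:
jog_arm --increments '[{"dp": [0,0,0],"rot": [0,0,0],"hand": 0},{"dp": [0,0,0],"rot": [0,0,0],"hand": 0},{"dp": [0,0,0],"rot": [0,0,0],"hand": 0},{"dp": [0,0,0],"rot": [0,0,0],"hand": 0},{"dp": [0,0,0],"rot": [0,0,0],"hand": 0},{"dp": [0,0,0],"rot": [0,0,0],"hand": 0},{"dp": [0,0,0],"rot": [0,0,0],"hand": 0},{"dp": [0,0,0],"rot": [0,0,0],"hand": 0},{"dp": [0,0,0],"rot": [0,0,0],"hand": 0},{"dp": [0,0,0],"rot": [0,0,0],"hand": 0}]'

```text
clock: 33.1
tool_pos: [0.5037, 0.3653, 0.2428]
eef_rot: [0.0, 0.766, 0.642, -0.0]
force: [0.0, -0.7, -1.0]
finger_gap: 0.0002
```

```bash
python3 -c "
from station import ticket
print(ticket.job_done())"
```

```text
the job is handed in; nothing more can be done
None
```

I fitted the knife to the microtome, clamped it, and handed the job in at about 33 s of the 72 s allowed; no verdict is reported.

**What I did:** I lifted the larger white knife off its rest by the rib and set it down lightly in front of the pin. I slid it over the pin to the fence with under 10 N at the wrist and released it. I then swung the lever over and pressed it down until it stopped.

**Last checks:**
- **Knife:** the top image shows it parallel to the fence and home against it, with the notch around the pin. Before release it met a firm stop at 5–7 N, with almost no turning moment.
- **Position offset:** the robot put the stop 0.8 mm past where the cameras placed the fence. I took this as calibration error, since it is within the stated 2 mm.
- **Lever:** it looks level in the scene image. Its pad stopped about 30 mm above the seat, and another 6 N moved it only 0.1 mm.
- **Surroundings:** the bystanders look unmoved in the top image (the arm partly hid the slide box), and the arm was clear of everything at the end.

**Not measured:** the foot's force on the knife, which I took from the lever being on its stop. I also had no direct reading of contact on the cutting edge, but nothing was seen or felt near it.

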